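Put the drip-coffee filter together on the mug

TASK

The washed parts of the steel drip-coffee filter stand on the wooden board over the hob; put them together on the green-and-white mug, ready to be rinsed through with hot water. From the bottom up: first the filter plate on the mug with its skirt inside the rim, next the brewing cup upright in the plate's collar, then the press down inside the cup with its grip up, and last the lid over the cup, letting go of each part before you fetch the next. Leave the mug standing where it is and the other things on the worktop undisturbed.

Things in the scene. Friction and masses are not known exactly. Their poses are not given: they have to be found in the camera images.
- mug_rim (a point): Mug, green above and white below, loose and upright, 101 mm tall, outside diameter 78 mm, mouth about 62 mm wide, 0.28 kg; it stays where it is. This point is the centre of its mouth, level with the rim (101 mm above the worktop), z up. Its handle stands out 38 mm beyond the wall towards the point's -y, up to 94 mm above the worktop.
- filter_plate: Steel filter plate, right way up on the board, 25 mm tall, 90 g. Origin: centre of its underside (the skirt's lower edge), z up. Skirt: outside diameter 52, from 0 to 10 mm. Disc: diameter 95, from 10 to 13 mm, edge rolled up 1.5 mm more. Collar: outside 60, inside 54, from 13 to 25 mm; take it by the collar's outside. In place the disc lies on the mug's rim: origin 10 mm below the rim point.
- filter_cup: Steel brewing cup, open top, upright, 60 mm tall, 140 g. Origin: centre of its underside, z up. Foot: diameter 48, from 0 to 14 mm, edge rounded. Body: outside 56 (rolled rim 58), inside 50; inner floor at 14 mm. Two wire ears 40 mm up stand out along +x and -x, to 42 mm from the axis; grasp across the body along y. In place the foot stands on the disc inside the collar: origin 13 mm above the plate's.
- filter_press: Steel press, upright on the board (top of the board 45 mm above the worktop), 70 mm tall, 50 g: a perforated disc, diameter 44, 4.5 mm thick, on a thin post with a round grip on top, diameter 14, from 44 to 70 mm. Origin: centre of the disc's underside, z up. In place the disc lies on the cup's inner floor (origin 14 mm above the cup's) and the grip stands out 24 mm above the cup's rim.
- filter_lid: Steel lid, domed, with a black button on top, right way up, 57 mm tall, 70 g. Origin: centre of its lower edge, z up. Skirt: outside diameter 71, inside 66, from 0 to 8 mm; inside at 8 mm a ledge rests on the cup's rim; the hollow dome clears the press. Button: diameter 18, from 44 to 57 mm. In place its origin is 52 mm above the cup's.
- espresso_cup: Bystander: small white spotted espresso cup with handle, 65 x 90 x 56 mm, at the left. Origin: centre of its underside. Leave it.
- kitchen_timer: Bystander: round wind-up kitchen timer, cream above and black below, diameter 60 mm, 54 mm tall, on the worktop left of the board, under the front edge of the wall cabinet, whose underside is 0.42 m above the worktop. Origin: centre of its underside. Leave it.
- teaspoon: Bystander: teaspoon, 139 x 30 x 10 mm, lying in the middle of the board, whose top is 45 mm above the worktop. Origin: centre of its underside, long axis x. Leave it.
- honey_jar: Bystander: honey jar with a grey screw cap, diameter 66 mm, 102 mm tall, at the back. Origin: centre of its underside. Leave it.
There are look-alikes about, which are no part of the job. What is shaped like the filter_lid but purple is not meant.

How it is judged:
On the way, in this order (a step that is already met when the one before it is completed fails the run):
1. the plate sits on the mug's rim, skirt inside, and is let go (z of filter_plate in the frame of mug_rim between -0.014 and -0.006 m and horizontal distance between filter_plate and mug_rim below 0.01 m and angle between filter_plate's own z axis and vertical below 0.12 rad and contact force between the fingers and filter_plate below 0.1 N), for 0.2 s.
2. the cup stands in the plate's collar and is let go (z of filter_cup in the frame of filter_plate between 0.009 and 0.017 m and horizontal distance between filter_cup and filter_plate below 0.006 m and angle between filter_cup's own z axis and vertical below 0.12 rad and contact force between the fingers and filter_cup below 0.1 N), for 0.2 s.
3. the press lies on the floor of the cup and is let go (z of filter_press in the frame of filter_cup between 0.01 and 0.018 m and horizontal distance between filter_press and filter_cup below 0.006 m and angle between filter_press's own z axis and vertical below 0.12 rad and contact force between the fingers and filter_press below 0.1 N), for 0.2 s.
4. the lid rests on the cup's rim and is let go (z of filter_lid in the frame of filter_cup between 0.048 and 0.056 m and horizontal distance between filter_lid and filter_cup below 0.007 m and angle between filter_lid's own z axis and vertical below 0.12 rad and contact force between the fingers and filter_lid below 0.1 N), for 0.2 s.
At the end, for the whole second after the job is handed in: Plate on the mug's rim (centred within 10 mm), cup in its collar (6 mm), press on the cup's floor (6 mm), lid on the cup's rim (7 mm); heights within 4 mm, level within 7 degrees, let go, at rest; mug upright; mug and the four bystanders within 40 mm of where they stood (all of step 1 and all of step 2 and all of step 3 and all of step 4 and linear speed of each of filter_plate, filter_cup, filter_press, filter_lid below 0.02 m/s and angle between mug_rim's own z axis and vertical below 0.1 rad and distance of each of mug_rim, espresso_cup, kitchen_timer, teaspoon, honey_jar from where it was at the start of the episode below 0.04 m); the robot touches nothing.
It fails at once if the mug is pushed more than 40 mm or tipped (distance of mug_rim from where it was at the start of the episode above 0.04 m or angle between mug_rim's own z axis and vertical above 0.35 rad).
It fails at once if a bystander is pushed more than 40 mm (distance of any of espresso_cup, kitchen_timer, teaspoon, honey_jar from where it was at the start of the episode above 0.04 m).
It also fails if it takes over 136 s, if anything falls off the work surface, if the arm or the gripper's body presses on something with over 40 N, if the wrist force passes 120 N, or if a joint passes its speed limit or range.

ROBOT

A 6-joint arm with a two-finger parallel gripper is mounted at the origin on a cart in front of the work surface, level with it; the furniture and walls round the work are solid. World frame = base frame: x ahead of the robot, y to its left, z up, the work surface at z = 0. Lengths are in m, angles in rad, forces in N, time in s.
With the tool pointing down it reaches from about 0.35 to 0.975 m from the base axis. Payload 4.9 kg.
Tool frame: the origin (TCP) lies at the very end of the fingers, on their centre line; the grasp point (between the pads) lies 19 mm behind it; z points along the fingers, y is the line along which they close (so a half turn about z gives the same grasp; the last joint's range is limited). The gripper opens to 85 mm and grips with 20 to 120 N. Pads are 22 mm wide; open, the fingers measure 114 mm over their backs; the gripper's body (76 mm by 85 mm) begins 54 mm behind the grasp point. The pads swing forward as they close: fully open they stand 13 mm farther back than shut.
Start: joints at [1.061, 0.053, 1.613, -0, 1.476, -0.119], TCP at [0.238, 0.578, 0.231] pointing down, gripper open.
Joint ranges: [-3.01, 3.01], [-1.01, 2.22], [0.06, 2.58], [-1.02, 4.17], [0.09, 2.62], [-3.14, 3.14]. Speed limits (rad/s): [2.57, 2.57, 3.14, 3.14, 3.14, 3.14].

INTERFACE

Orientations are given as a rotation vector (axis times angle).
In Python, from station import get_obs, get_image, finish_job gives the robot as it stands. The module is installed in compiled form; this text tells all that it offers.
- The arm moves only by the tool carry_out, never from a script. Its argument "rows" is a list of rows, each a list of 7 numbers: the turn, a rotation vector about the tool's x, y, z as a fraction of full scale, then the shift along the tool's x, y, z as a fraction of full scale, then the closure, from -1 (fully open) to 1 (shut). A call has 1 to 5 rows; each row is the pose to reach, as a shift and turn from the pose commanded when the call began, along the tool's axes at that moment, turning the shorter way round; what a row does not reach only later rows make up. Full scale, the value 1, is 300 mm for a shift and pi rad for a turn. A row lasts 1/10 s, in which the tool goes at most 50 mm and 8.59 degrees, less where a joint would pass 70% of its speed; a pose out of reach is approached as far as the arm can. A call with a number of a shift or a turn outside -1 to 1 is refused whole. A call with a gripper value outside its range is refused whole. The fingers move at their own pace and stop on an object; "force" is the grip in N (left out, the last holds). Time passes only in rows, so rows that repeat a pose let the fingers close. It gives the time, the measured TCP pose, the force, the opening and the grip force at its end, in the units of the state.
- get_obs(): the state, without advancing time (a new reading comes with each control period).
- get_image(name): name is "side" or "top" or "wrist"; returns a dict with "img" (400x640x3 uint8, blue, green, red), "mtx" (3x3 intrinsics, pixels), "R" (3x3) and "t" (3): a world point X has camera coordinates R X + t. Camera axes: x right, y down, z forward; pixel columns grow to the right and rows downward; lengths in m; the calibration is good to about 2 mm. The wrist camera is an equidistant fisheye: a pixel r from the principal point sees the ray r / f radians off the axis. A picture is of the moment at which its call begins. There is no depth.
- finish_job(): hands the job in; it is judged then, once.
The state is a dict: "t": time; "q": joint angles; "dq": joint speeds; "effort": joint torques, N m; "tool_pos": TCP position; "tool_rot": TCP orientation; "contact_force": force on the tool from outside, world axes, zero at the start; "wrist_torque": the same for the moment, N m; "opening": finger opening in m; "grip_force": force on a finger pad.
Only numpy, scipy, OpenCV 4.12 (cv2) and the standard library are available. Lean on these libraries where they do the work, as an engineer would, in place of code of your own. Each camera call takes 0.05 s, during which the arm holds its last target. There are 200 camera calls.

## Working session

There is one attempt and no reset: what is moved stays moved. The work goes in short steps, Python scripts to look and compute and a tool call to move; the robot and the scene stay as the last step left them, time stands still between calls to the robot, and variables do not carry over. Pictures are saved under pics/ and viewed, at most 14 in all, crops included, and the job is handed in when it is done.

Besides the shell and the picture viewer there is one more tool, called after "Emit:" as a command line: name --pt "numbers of a row" for each row, then --argument value for the rest. carry_out: Moves the arm, as the interface text tells. Shift numbers are shares of 300 mm and turn numbers shares of pi rad, none past 1 either way. Its arguments: {"type":"object","properties":{"rows":{"type":"array"},"force":{"type":"number"}},"required":["rows"]}

```bash
mkdir -p pics; python3 - <<'E'
from station import *
import cv2
for n in ("side","top","wrist"):
    d=get_image(n); cv2.imwrite(f"pics/{n}0.png",d["img"]); print(n,d["mtx"].round(1).tolist(),d["R"].round(3).tolist(),d["t"].round(3).tolist())
o=get_obs(); print(o["t"],o["tool_pos"],o["tool_rot"],o["opening"])
E
```

```text
side [[519.0, 0.0, 321.4], [0.0, 519.0, 197.5], [0.0, 0.0, 1.0]] [[0.862, -0.506, 0.016], [-0.408, -0.712, -0.571], [0.3, 0.486, -0.821]] [-0.469, 0.268, 1.41]
top [[445.5, 0.0, 323.3], [0.0, 445.5, 195.8], [0.0, 0.0, 1.0]] [[0.009, -1.0, -0.001], [-0.983, -0.009, -0.184], [0.184, 0.002, -0.983]] [-0.011, 0.53, 1.281]
wrist [[309.7, 0.0, 317.5], [0.0, 309.7, 203.5], [0.0, 0.0, 1.0]] [[0.382, 0.924, -0.001], [0.884, -0.365, 0.293], [0.27, -0.113, -0.956]] [-0.624, -0.037, 0.379]
0.15 [0.23782341 0.57745634 0.23030067] [-6.09854710e-01 -3.08133069e+00  2.46373900e-03] 0.08529683096469962
```

View pics/top0.png

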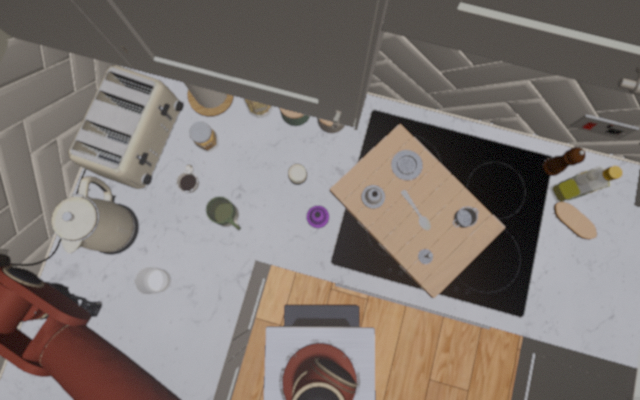

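View pics/side0.png

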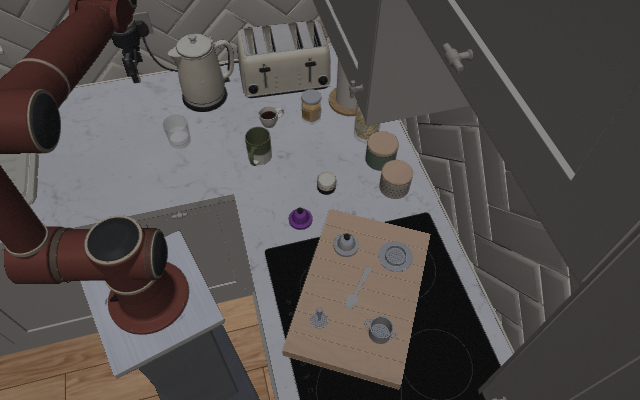

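The top view shows the plate at (407,165), lid (372,196), cup (465,216), press (425,257) and mug (222,211) with its handle toward (238,227). The purple look-alike is at (318,216). The side view shows the plate at (396,256), lid (346,243), cup (380,328), press (319,318) and mug (258,145). I'll enlarge crops for exact pixels.

```bash
python3 - <<'E'
import cv2,numpy as np
t=cv2.imread("pics/top0.png"); s=cv2.imread("pics/side0.png")
a=cv2.resize(t[130:280,330:530],None,fx=4,fy=4,interpolation=3)
cv2.imwrite("pics/a.png",a)
s1=cv2.resize(s[225:355,290:430],None,fx=4,fy=4,interpolation=3)
m=cv2.resize(t[180:245,190:255],None,fx=4,fy=4,interpolation=3); m2=cv2.resize(s[115:180,230:295],None,fx=4,fy=4,interpolation=3)
c=np.vstack([m,m2]); h=max(len(c),len(s1)); 
pad=lambda i:cv2.copyMakeBorder(i,0,h-len(i),0,0,0)
b=np.hstack([pad(s1)[:, :540],pad(c)]); cv2.imwrite("pics/b.png",b); print(a.shape,b.shape)
E
```

```text
(600, 800, 3) (520, 800, 3)
```

View pics/a.png

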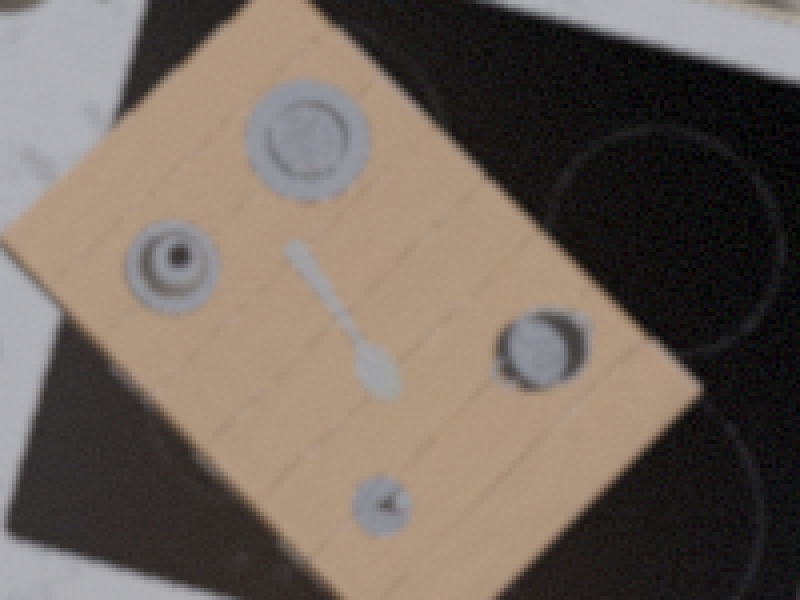

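View pics/b.png

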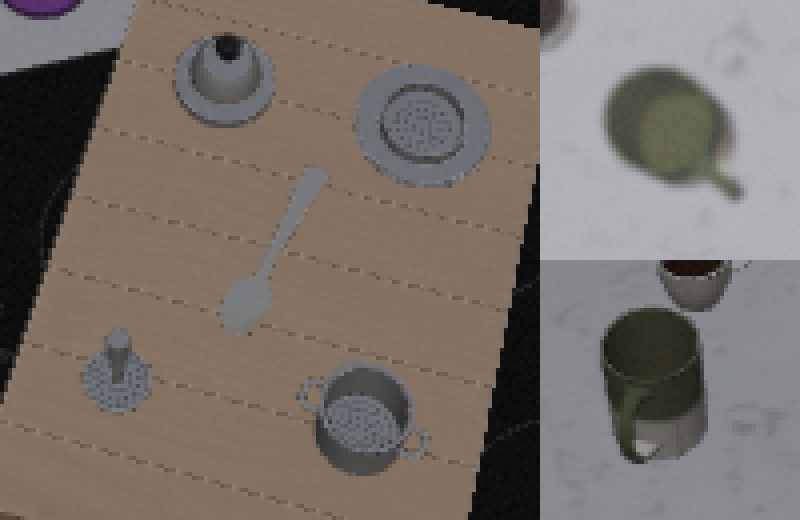

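Crop readings:
- **Top crop:** plate disc (308,140), lid skirt (172,268), button (181,257), cup rim (546,349), ears (497,368)/(588,322), press disc (382,506).
- **Mug, top:** rim centre (124,124), handle tip (198,190).
- **Side crop:** plate (422,125), lid skirt (225,82), cup rim (364,408), ears (311,397)/(415,443), press disc (117,379), mug rim (110,86).

```bash
cat > h.py <<'E'
from station import *
import numpy as np, cv2
from scipy.spatial.transform import Rotation as Ro
def onplane(d,px,z):
    x=np.linalg.solve(d["mtx"],[px[0],px[1],1.]); R,t=d["R"],d["t"]
    c=-R.T@t; r=R.T@x; return c+r*(z-c[2])/r[2]
def wray(d,px):
    K=d["mtx"]; v=np.array([px[0]-K[0,2],px[1]-K[1,2]])/K[0,0]; th=np.hypot(*v)
    return d["R"].T@np.append(v/max(th,1e-9)*np.sin(th),np.cos(th))
def wplane(d,px,z):
    c=-d["R"].T@d["t"]; r=wray(d,px); return c+r*(z-c[2])/r[2]
def wproj(d,X):
    p=d["R"]@np.asarray(X)+d["t"]; rr=np.hypot(p[0],p[1]); th=np.arctan2(rr,p[2])
    return d["mtx"][:2,2]+d["mtx"][0,0]*th*p[:2]/rr
def rows(pos,ang):
    "tool-frame shift (frac) and turn (frac) from now to pos, tool down with finger line (tool y) at world angle ang"
    o=get_obs(); R0=Ro.from_rotvec(o["tool_rot"])
    y=np.array([np.cos(ang),np.sin(ang),0]); best=None
    for s in (1,-1):
        R=Ro.from_matrix(np.c_[np.cross(s*y,[0,0,-1]),s*y,[0,0,-1]]); rv=(R0.inv()*R).as_rotvec()
        if best is None or np.linalg.norm(rv)<np.linalg.norm(best): best=rv
    sh=R0.inv().apply(np.asarray(pos)-o["tool_pos"])
    print("turn",(best/np.pi).round(4),"shift",(sh/.3).round(4),"angnow",np.degrees(np.arctan2(*R0.as_matrix()[[1,0],1])).round(1),"q",np.round(o["q"],2),"t",o["t"])
E
python3 - <<'E'
from h import *
T=get_image("top");S=get_image("side")
A=lambda u,v:(330+u/4,130+v/4); M=lambda u,v:(190+u/4,180+v/4)
B=lambda u,v:(290+u/4,225+v/4); N=lambda u,v:(230+u/4,115+v/4)
for n,a,b,z in [("plate",A(308,140),B(422,125),.059),("lid",A(172,268),B(225,82),.047),("button",A(181,257),B(228,44),.102),
 ("cup",A(546,349),B(364,408),.105),("ear1",A(497,368),B(311,397),.085),("ear2",A(588,322),B(415,443),.085),("press",A(382,506),B(117,379),.0495),("mug",M(124,124),N(110,86),.101),("handle",M(198,190),N(90,195),.08)]:
    print(n,onplane(T,a,z).round(4),onplane(S,b,z).round(4))
E
```

```text
plate [ 0.625  -0.2562  0.059 ] [ 0.6276 -0.2567  0.059 ]
lid [ 0.5286 -0.1544  0.047 ] [ 0.5324 -0.1551  0.047 ]
button [ 0.5265 -0.1548  0.102 ] [ 0.5306 -0.156   0.102 ]
cup [ 0.462 -0.412  0.105] [ 0.4653 -0.416   0.105 ]
ear1 [ 0.4508 -0.3826  0.085 ] [ 0.447  -0.3885  0.085 ]
ear2 [ 0.4848 -0.4497  0.085 ] [ 0.486  -0.4449  0.085 ]
press [ 0.3535 -0.3049  0.0495] [ 0.3564 -0.3063  0.0495]
mug [0.4741 0.285  0.101 ] [0.4798 0.2865 0.101 ]
handle [0.4297 0.2342 0.08  ] [0.4245 0.213  0.08  ]
```

```bash
python3 - <<'E'
from h import *
for a in (0,30,45,60,90,120,150): rows([.44,.25,.26],np.radians(a))
T=get_image("top"); print([onplane(T,p,.42).round(3) for p in ((355,125),(110,55),(385,10))], onplane(T,(298,173),.05).round(3),onplane(T,(90,225),.1).round(3))
d=get_image("wrist"); c=-d["R"].T@d["t"]; o=get_obs(); print(Ro.from_rotvec(o["tool_rot"]).inv().apply(c-o["tool_pos"]).round(3),Ro.from_rotvec(o["tool_rot"]).inv().apply(d["R"][2]).round(3))
E
```

```text
turn [-3.000e-04  1.000e-04  3.756e-01] shift [-1.0387 -0.7533 -0.097 ] angnow 67.6 q [ 1.06  0.05  1.61 -0.    1.48 -0.12] t 0.25
turn [-3.000e-04  1.000e-04  2.089e-01] shift [-1.0387 -0.7533 -0.097 ] angnow 67.6 q [ 1.06  0.05  1.61 -0.    1.48 -0.12] t 0.25
turn [-0.0003  0.      0.1256] shift [-1.0387 -0.7533 -0.097 ] angnow 67.6 q [ 1.06  0.05  1.61 -0.    1.48 -0.12] t 0.25
turn [-0.0003 -0.      0.0423] shift [-1.0387 -0.7533 -0.097 ] angnow 67.6 q [ 1.06  0.05  1.61 -0.    1.48 -0.12] t 0.25
turn [-3.000e-04 -1.000e-04 -1.244e-01] shift [-1.0387 -0.7533 -0.097 ] angnow 67.6 q [ 1.06  0.05  1.61 -0.    1.48 -0.12] t 0.25
turn [-3.000e-04 -2.000e-04 -2.911e-01] shift [-1.0387 -0.7533 -0.097 ] angnow 67.6 q [ 1.06  0.05  1.61 -0.    1.48 -0.12] t 0.25
turn [-2.000e-04 -2.000e-04 -4.577e-01] shift [-1.0387 -0.7533 -0.097 ] angnow 67.6 q [ 1.06  0.05  1.61 -0.    1.48 -0.12] t 0.25
[array([ 0.621, -0.075,  0.42 ]), array([0.782, 0.481, 0.42 ]), array([ 0.901, -0.146,  0.42 ])] [0.599 0.071 0.05 ] [0.431 0.655 0.1  ]
[ 0.075 -0.    -0.142] [-0.293 -0.     0.956]
```

Emit:
carry_out --pt "0 0 0 -0.52 -0.377 -0.05 -1" --pt "0 0 0 -0.52 -0.377 -0.05 -1" --pt "0 0 0 -0.52 -0.377 -0.05 -1" --pt "0 0 0 -0.52 -0.377 -0.05 -1" --pt "0 0 0 -0.52 -0.377 -0.05 -1" --force 30

```text
t: 0.85
tool_pos: [0.3417, 0.4107, 0.2472]
tool_rot: [0.618, 3.078, 0.0]
contact_force: [-0.7, 0.9, -0.3]
opening: 0.0854
grip_force: 0.0
```

Emit:
carry_out --pt "0 0 0.2 -0.52 -0.377 -0.05 -1" --pt "0 0 0.2 -0.52 -0.377 -0.05 -1" --pt "0 0 0.2 -0.52 -0.377 -0.05 -1" --pt "0 0 0.2 -0.52 -0.377 -0.05 -1" --pt "0 0 0.2 -0.52 -0.377 -0.05 -1"

```text
t: 1.35
tool_pos: [0.4426, 0.2469, 0.262]
tool_rot: [1.543, 2.734, 0.001]
contact_force: [-1.1, -0.4, 0.1]
opening: 0.0854
grip_force: 0.0
```

```bash
python3 - <<'E'
from h import *
d=get_image("wrist"); print(wproj(d,[.477,.286,.101])); cv2.imwrite("pics/w1.png",d["img"])
np.savez("w1.npz",**{k:d[k] for k in("mtx","R","t")})
rows([.6263,-.2565,.22],np.radians(0))
E
```

```text
[366.9069173  170.52431529]
turn [ 0.0002 -0.0002  0.1739] shift [-1.7593 -0.3485  0.1378] angnow 31.3 q [ 0.37 -0.25  1.85  0.    1.55 -0.18] t 1.4
```

View pics/w1.png

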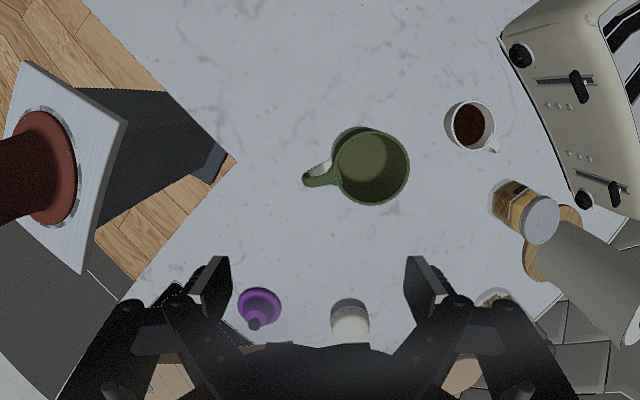

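Emit:
carry_out --pt "0 0 0 -0.64 -0.39 0 -1" --pt "0 0 0 -0.64 -0.39 0 -1" --pt "0 0 0 -0.64 -0.39 0 -1" --pt "0 0 0 -0.64 -0.39 0 -1" --pt "0 0 0 -0.64 -0.39 0 -1"

```text
t: 1.9
tool_pos: [0.441, 0.0239, 0.2612]
tool_rot: [1.531, 2.743, 0.0]
contact_force: [0.5, 0.4, 0.1]
opening: 0.0855
grip_force: 0.0
```

Emit:
carry_out --pt "0 0 0 -0.64 -0.39 0 -1" --pt "0 0 0 -0.64 -0.39 0 -1" --pt "0 0 0 -0.64 -0.39 0 -1" --pt "0 0 0 -0.64 -0.39 0 -1" --pt "0 0 0 -0.64 -0.39 0 -1"

```text
t: 2.4
tool_pos: [0.4426, -0.2014, 0.261]
tool_rot: [-1.532, -2.743, -0.0]
contact_force: [-0.6, 0.2, 0.3]
opening: 0.0853
grip_force: 0.0
```

Emit:
carry_out --pt "0 0 0.17 -0.48 0.43 0.1 -1" --pt "0 0 0.17 -0.48 0.43 0.1 -1" --pt "0 0 0.17 -0.48 0.43 0.1 -1" --pt "0 0 0.17 -0.48 0.43 0.1 -1" --pt "0 0 0.17 -0.48 0.43 0.1 -1"

```text
t: 2.9
tool_pos: [0.6311, -0.253, 0.2249]
tool_rot: [-2.193, -2.239, 0.002]
contact_force: [-0.6, -0.4, -1.1]
opening: 0.0853
grip_force: 0.0
```

```bash
python3 - <<'E'
from h import *
w=dict(np.load("w1.npz")); print("mug",wplane(w,(371.5,168),.101))
d=get_image("wrist")
cv2.imwrite("pics/w2.png",d["img"])
for n,p in dict(plate=[.6263,-.2565,.059],lid=[.53,-.155,.047],cup=[.464,-.414,.105],press=[.355,-.3055,.05]).items(): print(n,wproj(d,p).round(1))
np.savez("w2.npz",**{k:d[k] for k in("mtx","R","t")})
rows([.6263,-.2565,.1],np.radians(0)); print(get_obs()["tool_pos"])
E
```

```text
mug [0.47958113 0.29063991 0.101     ]
plate [313.8 188.5]
lid [224.  91.]
cup [174.2 326.5]
press [107.  221.4]
turn [-0.0017 -0.0012  0.0069] shift [-0.0142 -0.0084  0.4226] angnow 1.2 q [-0.49  0.18  1.48  0.    1.49 -0.51] t 2.95
[ 0.62943221 -0.25265309  0.22677986]
```

View pics/w2.png

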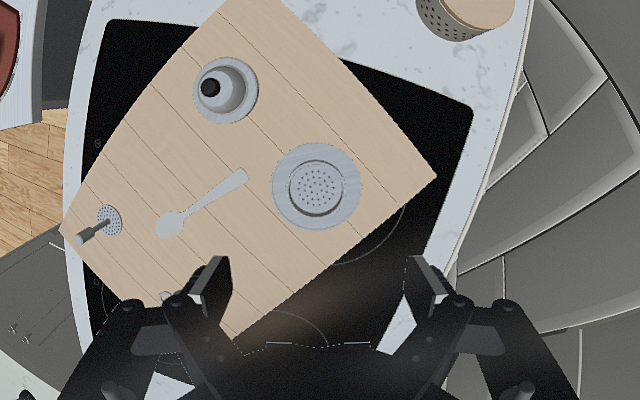

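The plate disc centre is at (316.5,187.5), against a prediction of (314,188.5). The lid skirt is at (225.5,91) and the press disc at (109.5,220), both close to prediction.

```bash
python3 - <<'E'
from h import *
w=dict(np.load("w2.npz")); p=wplane(w,(316.5,187.5),.059); print("plate",p,wplane(w,(316,188),.069),"lid",wplane(w,(225.5,91),.047),"press",wplane(w,(109.5,220),.0475))
rows([p[0],p[1],.085],0)
E
```

```text
plate [ 0.62906977 -0.25533719  0.059     ] [ 0.62863415 -0.25339388  0.069     ] lid [ 0.53170238 -0.15506921  0.047     ] press [ 0.35790022 -0.30435609  0.0475    ]
turn [-0.0017 -0.0012  0.0069] shift [-0.0107  0.0011  0.4726] angnow 1.2 q [-0.49  0.18  1.48  0.    1.49 -0.51] t 2.95
```

Emit:
carry_out --pt "0 0 0.006 -0.007 0 0.3 -0.65" --pt "0 0 0.006 -0.007 0 0.45 -0.65" --pt "0 0 0.006 -0.007 0 0.54 -0.65" --pt "0 0 0.006 -0.007 0 0.54 -0.65" --pt "0 0 0.006 -0.007 0 0.54 -0.65"

```text
t: 3.45
tool_pos: [0.6262, -0.255, 0.0675]
tool_rot: [-2.218, -2.219, 0.002]
contact_force: [0.7, 1.0, 0.7]
opening: 0.0703
grip_force: 0.0
```

```bash
python3 - <<'E'
from h import *
d=get_image("wrist"); i=d["img"][150:350,160:480]; cv2.imwrite("pics/w3.png",cv2.resize(i,None,fx=2.5,fy=2.5)); print(get_obs()["tool_pos"],get_obs()["opening"])
E
```

```text
[ 0.62821595 -0.2562742   0.07075031] 0.07064194963852112
```

View pics/w3.png

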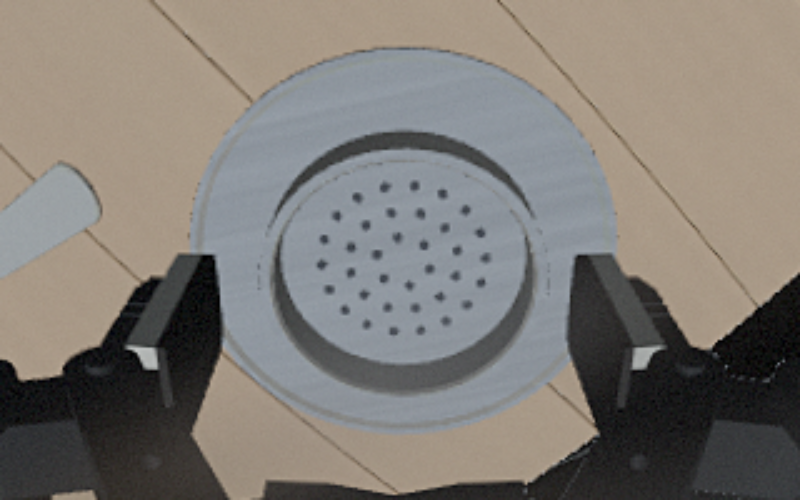

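Emit:
carry_out --pt "0 0 0 0 0 0.015 -0.65" --pt "0 0 0 0 0 0.03 -0.65" --pt "0 0 0 0 0 0.03 -0.65"

```text
t: 3.8
tool_pos: [0.6285, -0.2573, 0.0618]
tool_rot: [2.221, 2.219, 0.001]
contact_force: [-0.0, 1.0, 0.6]
opening: 0.0703
grip_force: 0.0
```

Emit:
carry_out --pt "0 0 0 0 0 0.01 -0.65" --pt "0 0 0 0 0 0.01 -0.65"

```text
t: 4.0
tool_pos: [0.6277, -0.257, 0.0573]
tool_rot: [-2.223, -2.22, -0.0]
contact_force: [-0.3, 0.2, -0.6]
opening: 0.0702
grip_force: 0.0
```

```bash
python3 - <<'E'
from h import *
d=get_image("side"); cv2.imwrite("pics/s3.png",cv2.resize(d["img"][190:310,320:480],None,fx=5,fy=5,interpolation=3)); o=get_obs(); print(o["tool_pos"],o["contact_force"])
E
```

```text
[ 0.62764936 -0.25695081  0.05725655] [ 0.40157018  0.5372441  -0.32423655]
```

View pics/s3.png

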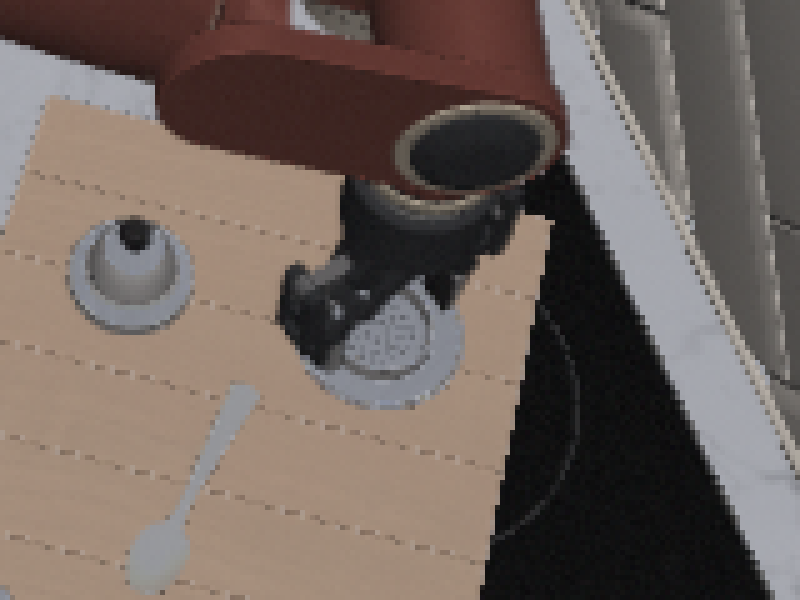

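The gripper straddles the collar. The TCP is at 57 mm with no contact, so the open tips do stand back of the TCP. I'll go down carefully.

Emit:
carry_out --pt "0 0 0 0 0 0.007 -0.65" --pt "0 0 0 0 0 0.007 -0.65"

```text
t: 4.25
tool_pos: [0.6275, -0.2569, 0.0548]
tool_rot: [-2.222, -2.22, 0.0]
contact_force: [-0.3, 1.0, 0.4]
opening: 0.0703
grip_force: 0.0
```

Emit:
carry_out --pt "0 0 0 0 0 0.005 -0.65" --pt "0 0 0 0 0 0.005 -0.65"

```text
t: 4.45
tool_pos: [0.6275, -0.2569, 0.0534]
tool_rot: [-2.222, -2.22, 0.0]
contact_force: [-0.7, -0.3, -0.1]
opening: 0.0702
grip_force: 0.0
```

Emit:
carry_out --pt "0 0 0 0 0 0.005 -0.65" --pt "0 0 0 0 0 0.005 -0.65"

```text
t: 4.65
tool_pos: [0.6276, -0.2569, 0.0519]
tool_rot: [-2.223, -2.22, 0.0]
contact_force: [-0.5, 0.5, -0.4]
opening: 0.0702
grip_force: 0.0
```

Emit:
carry_out --pt "0 0 0 0.006 0 0 -0.65" --pt "0 0 0 0.006 0 0 0.2" --pt "0 0 0 0.006 0 0 0.2" --pt "0 0 0 0.006 0 0 0.2" --pt "0 0 0 0.006 0 0 0.2" --force 40

```text
t: 5.15
tool_pos: [0.6285, -0.2554, 0.0533]
tool_rot: [2.222, 2.219, 0.001]
contact_force: [0.8, 0.1, 5.4]
opening: 0.0577
grip_force: 45.8
```

Emit:
carry_out --pt "0 0 0 0 0 0 0.2" --pt "0 0 0 0 0 -0.03 0.2" --pt "0 0 0 0 0 -0.06 0.2" --pt "0 0 0 0 0 -0.1 0.2"

```text
t: 5.55
tool_pos: [0.6269, -0.2548, 0.0818]
tool_rot: [-2.221, -2.219, 0.001]
contact_force: [0.8, -0.3, -0.5]
opening: 0.0576
grip_force: 44.0
```

```bash
python3 - <<'E'
from h import *
d=get_image("wrist"); i=d["img"][150:350,160:480]; cv2.imwrite("pics/w4.png",cv2.resize(i,None,fx=2.5,fy=2.5)); o=get_obs(); print(o["tool_pos"],o["opening"],o["grip_force"])
E
```

```text
[ 0.62864592 -0.25563609  0.08513803] 0.05755242494739688 44.08691384762278
```

View pics/w4.png

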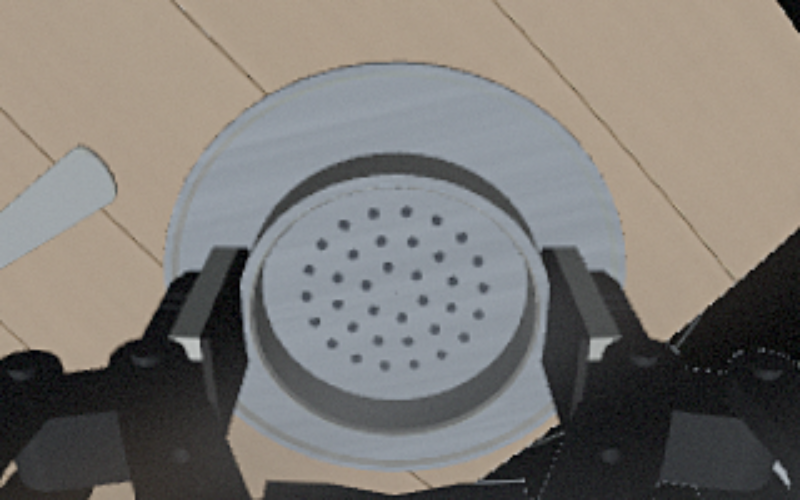

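The plate is held; its perforated centre is at crop (397,289), full (318.8,265.6).

```bash
python3 - <<'E'
from h import *
d=get_image("wrist"); o=get_obs(); R=Ro.from_rotvec(o["tool_rot"]); c=-d["R"].T@d["t"]
# plane relative to tool using commanded geometry: tool origin = c - R*[.075,0,-.142]
org=c-R.apply([.075,0,-.142]); print("org",org,o["tool_pos"])
for zz in (.003,.005,.006): print((R.inv().apply(wplane(d,(318.8,265.6),org[2]+zz)-org)).round(4))
rows([.479,.289,.25],0); rows([.45,-.1,.25],0)
E
```

```text
org [ 0.62908221 -0.25629229  0.08580405] [ 0.62900261 -0.25588168  0.08493025]
[-0.0005  0.0003 -0.003 ]
[ 0.0006  0.0003 -0.005 ]
[ 0.0011  0.0003 -0.006 ]
turn [ 0.0011  0.0006 -0.0004] shift [ 1.8145 -0.5004 -0.5556] angnow -0.1 q [-0.5   0.3   1.59 -0.    1.25 -0.49] t 5.65
turn [ 0.0011  0.0006 -0.0004] shift [ 0.5178 -0.5954 -0.5534] angnow -0.1 q [-0.5   0.3   1.59 -0.    1.25 -0.49] t 5.65
```

Emit:
carry_out --pt "0 0 0 0 0 -0.15 0.2" --pt "0 0 0 0 -0.1 -0.3 0.2" --pt "0 0 0 0 -0.25 -0.45 0.2" --pt "0 0 0 0 -0.4 -0.5 0.2" --pt "0 0 0 0 -0.5 -0.5 0.2"

```text
t: 6.15
tool_pos: [0.4776, -0.2558, 0.2364]
tool_rot: [2.218, 2.216, 0.001]
contact_force: [-0.8, -0.2, 0.3]
opening: 0.0576
grip_force: 44.8
```

Emit:
carry_out --pt "0 0 0 0.1 0 0 0.2" --pt "0 0 0 0.22 0 0 0.2" --pt "0 0 0 0.35 0 0 0.2" --pt "0 0 0 0.48 0 0 0.2" --pt "0 0 0 0.6 0 0 0.2"

```text
t: 6.65
tool_pos: [0.4775, -0.0734, 0.2323]
tool_rot: [2.223, 2.22, 0.001]
contact_force: [0.4, -0.1, 0.4]
opening: 0.0577
grip_force: 45.0
```

Emit:
carry_out --pt "0 0 0 0.12 0 0 0.2" --pt "0 0 0 0.24 0 0 0.2" --pt "0 0 0 0.36 0 0 0.2" --pt "0 0 0 0.48 0 0 0.2" --pt "0 0 0 0.6 0 0 0.2"

```text
t: 7.15
tool_pos: [0.4778, 0.1065, 0.2323]
tool_rot: [2.223, 2.22, 0.0]
contact_force: [1.0, -0.3, -0.4]
opening: 0.0574
grip_force: 45.0
```

Emit:
carry_out --pt "0 0 0 0.12 0 0 0.2" --pt "0 0 0 0.24 0 0 0.2" --pt "0 0 0 0.35 0 0 0.2" --pt "0 0 0 0.44 0 0 0.2" --pt "0 0 0 0.44 0 0 0.2"

```text
t: 7.65
tool_pos: [0.4778, 0.2395, 0.2321]
tool_rot: [-2.218, -2.224, -0.0]
contact_force: [0.6, -0.6, -0.2]
opening: 0.0578
grip_force: 45.0
```

```bash
python3 - <<'E'
from h import *
d=get_image("wrist"); i=d["img"][100:350,160:480]; cv2.imwrite("pics/w5.png",cv2.resize(i,None,fx=2.4,fy=2.4)); o=get_obs(); print(o["tool_pos"],o["opening"])
np.savez("w5.npz",**{k:d[k] for k in("mtx","R","t")}); print((wproj(d,[.478,.288,.101])-[160,100])*2.4)
rows([.478,.288,.25],0)
E
```

```text
[0.47792259 0.23799255 0.23201784] 0.05784730703448376
[378.96811311  97.56291438]
turn [-0.0001  0.0002  0.0004] shift [ 0.1667  0.0004 -0.06  ] angnow 0.1 q [ 0.32 -0.17  1.82 -0.    1.49  0.32] t 7.7
```

View pics/w5.png

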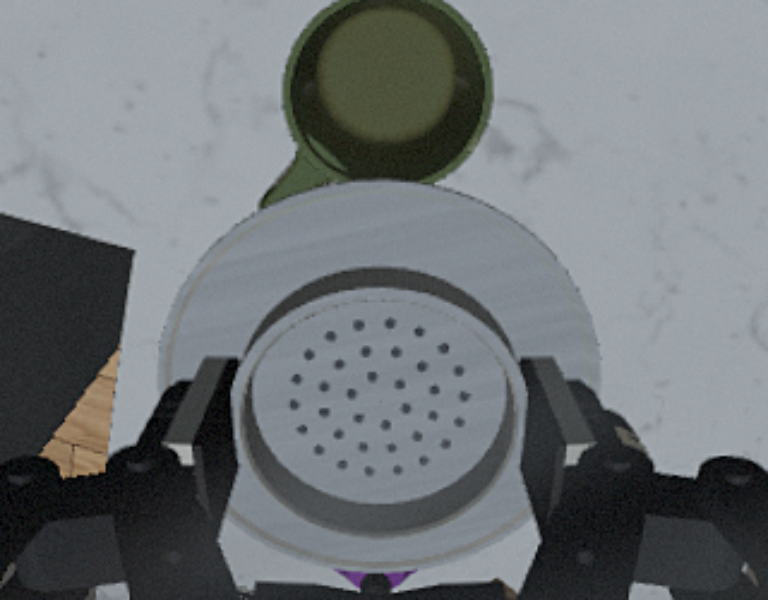

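The mug rim centre is at crop (388,91), full (321.7,137.9), against a prediction of (379,97.6).

```bash
python3 - <<'E'
from h import *
d=dict(np.load("w5.npz")); o=get_obs(); R=Ro.from_rotvec(o["tool_rot"]); c=-d["R"].T@d["t"]; org=c-R.apply([.075,0,-.142])
m=wplane(d,(321.7,137.9),.101); print(m,org,R.inv().apply(m-org)/.3, wplane(d,(160+283/2.4,137.9),.101),wplane(d,(160+493/2.4,137.9),.101))
E
```

```text
[0.48133997 0.29045881 0.101     ] [0.47795901 0.23878    0.23278393] [0.17247021 0.01166364 0.43918807] [0.44260049 0.29072793 0.101     ] [0.52015003 0.29096582 0.101     ]
```

Emit:
carry_out --pt "0 0 0 0.17 0.011 0.0 0.2" --pt "0 0 0 0.17 0.011 0.15 0.2" --pt "0 0 0 0.17 0.011 0.3 0.2" --pt "0 0 0 0.17 0.011 0.38 0.2" --pt "0 0 0 0.17 0.011 0.39 0.2"

```text
t: 8.2
tool_pos: [0.4789, 0.2856, 0.1104]
tool_rot: [-2.222, -2.217, 0.013]
contact_force: [-1.1, -0.3, -1.4]
opening: 0.0574
grip_force: 45.1
```

Emit:
carry_out --pt "0 0 0 0 0 0.012 0.2" --pt "0 0 0 0 0 0.025 0.2" --pt "0 0 0 0 0 0.037 0.2" --pt "0 0 0 0 0 0.05 0.2" --pt "0 0 0 0 0 0.05 0.2"

```text
t: 8.7
tool_pos: [0.4818, 0.288, 0.1003]
tool_rot: [2.223, 2.22, 0.0]
contact_force: [1.0, 0.2, -1.0]
opening: 0.0576
grip_force: 45.2
```

```bash
python3 - <<'E'
from h import *
o=get_obs(); print(o["tool_pos"],o["contact_force"])
d=get_image("side"); e=get_image("wrist")
a=cv2.resize(d["img"][90:190,200:320],None,fx=3.3,fy=3.3,interpolation=3); b=cv2.resize(e["img"][130:350,180:460],(a.shape[1],int(a.shape[1]*220/280)))
h=min(len(a),len(b)); cv2.imwrite("pics/w6.png",np.hstack([a[:h],b[:h]]))
E
```

```text
[0.48175009 0.28804756 0.10031175] [ 1.00434504  0.24531657 -1.04662277]
```

View pics/w6.png

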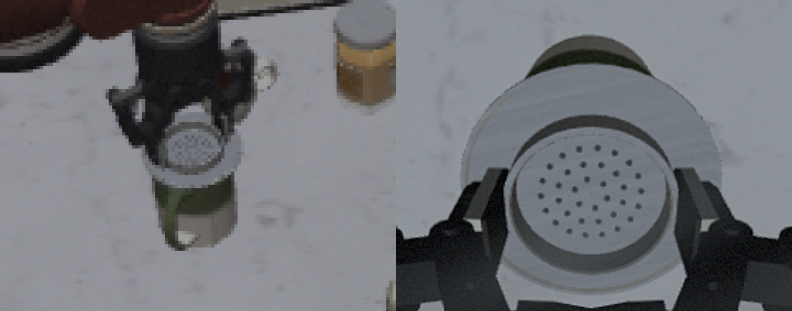

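Side and wrist views show the plate level and centred on the mug, about 2 mm above it. I'll lower it and release.

Emit:
carry_out --pt "0 0 0 0 0 0.004 0.2" --pt "0 0 0 0 0 0.007 0.2" --pt "0 0 0 0 0 0.007 0.2"

```text
t: 9.1
tool_pos: [0.482, 0.2883, 0.0989]
tool_rot: [2.223, 2.22, 0.001]
contact_force: [-0.4, 0.4, 3.7]
opening: 0.0579
grip_force: 46.4
```

Emit:
carry_out --pt "0 0 0 0 0 0 -0.7" --pt "0 0 0 0 0 0 -0.7" --pt "0 0 0 0 0 -0.04 -0.7" --pt "0 0 0 0 0 -0.15 -0.7" --pt "0 0 0 0 0 -0.27 -0.7"

```text
t: 9.6
tool_pos: [0.4808, 0.2876, 0.1792]
tool_rot: [-2.222, -2.219, 0.004]
contact_force: [0.3, -0.5, 0.2]
opening: 0.0724
grip_force: 0.0
```

```bash
python3 - <<'E'
from h import *
o=get_obs(); print(o["tool_pos"],o["t"],o["opening"])
e=get_image("wrist"); cv2.imwrite("pics/w7.png",cv2.resize(e["img"][130:330,200:440],None,fx=2.5,fy=2.5))
np.savez("w7.npz",**{k:e[k] for k in("mtx","R","t")})
E
```

```text
[0.48081801 0.28764885 0.17923498] 9.6 0.07241205147519073
```

View pics/w7.png

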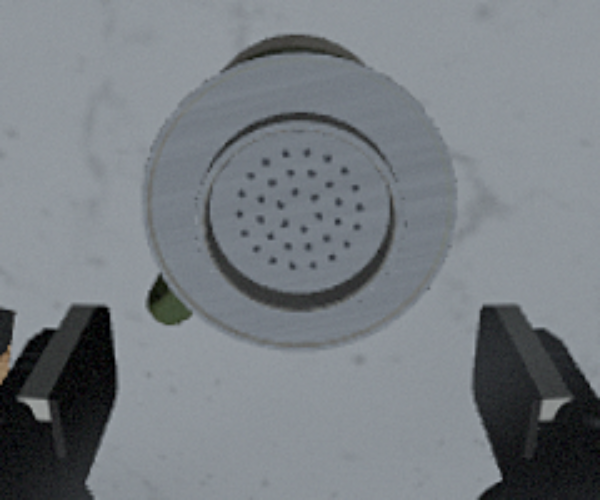

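The plate lies level on the mug: disc x 145..457, y 50..348, centre (301,199), with the rim of the mug just peeking out and the handle at lower left. From here I'll measure with image code.

Emit:
carry_out --pt "0 0 0 0 0 -0.25 -1" --pt "0 0 0 -0.15 0 -0.25 -1" --pt "0 0 0 -0.3 -0.02 -0.25 -1" --pt "0 0 0 -0.45 -0.02 -0.25 -1" --pt "0 0 0 -0.6 -0.02 -0.25 -1"

```text
t: 10.15
tool_pos: [0.4754, 0.1066, 0.2555]
tool_rot: [2.221, 2.22, 0.003]
contact_force: [1.5, 0.6, 0.5]
opening: 0.0855
grip_force: 0.0
```

Emit:
carry_out --pt "0 0 0 -0.16 -0.02 0 -1" --pt "0 0 0 -0.32 -0.02 0 -1" --pt "0 0 0 -0.48 -0.02 0 -1" --pt "0 0 0 -0.64 -0.02 0 -1" --pt "0 0 0 -0.8 -0.02 0 -1"

```text
t: 10.65
tool_pos: [0.4689, -0.1339, 0.2552]
tool_rot: [2.222, 2.219, 0.001]
contact_force: [1.6, 0.2, -0.3]
opening: 0.0854
grip_force: 0.0
```

Emit:
carry_out --pt "0 0 -0.04 -0.16 -0.02 0 -1" --pt "0 0 -0.08 -0.32 -0.02 0 -1" --pt "0 0 -0.12 -0.48 -0.02 0 -1" --pt "0 0 -0.16 -0.64 -0.02 0 -1" --pt "0 0 -0.167 -0.78 -0.02 0 -1"

```text
t: 11.15
tool_pos: [0.4625, -0.3685, 0.2549]
tool_rot: [1.568, 2.721, -0.001]
contact_force: [0.0, 0.2, 0.0]
opening: 0.0854
grip_force: 0.0
```

```bash
cat >> h.py <<'E'
OFF=np.array([.075,0,-.142])
def tool(d):
    R=Ro.from_matrix(np.array(d["R"]).T)  # camera axes in world
    o=get_obs(); Rt=Ro.from_rotvec(o["tool_rot"]); return -d["R"].T@d["t"]-Rt.apply(OFF),Rt
from scipy.optimize import minimize
def fit(d,groups,xy,sat=40,half=70):
    "silhouette fit: groups of (r,z) circles, each group's hull drawn; mask = low saturation"
    hsv=cv2.cvtColor(cv2.GaussianBlur(d["img"],(3,3),0),cv2.COLOR_BGR2HSV); m=((hsv[...,1]<sat)).astype(np.uint8)
    a=np.linspace(0,2*np.pi,48); S=4
    c=wproj(d,[*xy,groups[0][0][1]]); x0,y0=(c-half).astype(int); x0=max(x0,0);y0=max(y0,0)
    M=cv2.resize(m[y0:y0+2*half,x0:x0+2*half],None,fx=S,fy=S,interpolation=0)
    n,l=cv2.connectedComponents(M); cc=((c-[x0,y0])*S).astype(int)
    k=np.bincount(l[cc[1]-60:cc[1]+60,cc[0]-60:cc[0]+60][M[cc[1]-60:cc[1]+60,cc[0]-60:cc[0]+60]>0]).argmax(); M=(l==k).astype(np.uint8)
    def cost(p):
        I=np.zeros_like(M)
        for g in groups:
            P=np.array([wproj(d,[p[0]+r*np.cos(t),p[1]+r*np.sin(t),z]) for r,z in g for t in a])
            cv2.fillConvexPoly(I,cv2.convexHull(((P-[x0,y0]+.5)*S).astype(np.float32)).astype(np.int32),1)
        return 1-(I&M).sum()/(I|M).sum()
    r=minimize(cost,xy,method="Nelder-Mead",options=dict(initial_simplex=np.array(xy)+np.array([[0,0],[.006,0],[0,.006]]),xatol=1e-4,fatol=1e-4))
    return r.x.round(4),round(r.fun,3)
E
python3 - <<'E'
from h import *
w=dict(np.load("w7.npz")); print("plate on mug",wplane(w,(320.4,209.6),.104))
d=get_image("wrist"); cv2.imwrite("pics/w8.png",d["img"]); print(tool(d)[0],get_obs()["tool_pos"],wproj(d,[.466,-.413,.105]))
for s in (35,45,60):
  print(s,"cup",fit(d,[[(.024,.045),(.028,.06),(.029,.104)]],(.466,-.413),s))
  print("press",fit(d,[[(.022,.045),(.022,.0495)],[(.007,.089),(.007,.115)]],(.357,-.305),s))
rows([.466,-.413,.1],np.radians(30))
E
```

```text
plate on mug [0.48282673 0.2904243  0.104     ]
[ 0.46234185 -0.36976496  0.25578205] [ 0.46169912 -0.3736458   0.25442594] [298.72623696 226.83835223]
35 cup (array([ 0.4677, -0.4167]), np.float64(0.072))
press (array([ 0.3567, -0.3051]), np.float64(0.033))
45 cup (array([ 0.4669, -0.4164]), np.float64(0.813))
press (array([ 0.3569, -0.3049]), np.float64(0.915))
60 cup (array([ 0.4078, -0.3796]), np.float64(0.852))
press (array([ 0.3269, -0.2799]), np.float64(0.935))
turn [-0.0008  0.0014 -0.0011] shift [-0.1187 -0.0514  0.5154] angnow 29.8 q [-0.8  -0.04  1.66 -0.    1.51 -1.32] t 11.2
```

Emit:
carry_out --pt "0 0 0 -0.143 -0.064 0 -1" --pt "0 0 0 -0.143 -0.064 0.12 -1" --pt "0 0 0 -0.143 -0.064 0.2 -1" --pt "0 0 0 -0.143 -0.064 0.24 -1" --pt "0 0 0 -0.143 -0.064 0.24 -1"

```text
t: 11.7
tool_pos: [0.4669, -0.4117, 0.1801]
tool_rot: [-1.569, -2.718, -0.002]
contact_force: [-0.4, 0.9, -0.3]
opening: 0.0854
grip_force: 0.0
```

```bash
python3 - <<'E'
from h import *
for k in range(2):
  d=get_image("wrist"); org,R=tool(d); print(org)
  for s in (28,32,36):
    x,f=fit(d,[[(.024,.045),(.028,.06),(.029,.104)]],(.467,-.4165),s); print(s,x,f,(R.inv().apply([*x,.063]-org)/.3).round(4))
E
```

```text
[ 0.46752547 -0.41255936  0.18096218]
28 [ 0.4676 -0.4164] 0.084 [-0.0115 -0.0061  0.3932]
32 [ 0.4677 -0.4165] 0.071 [-0.0119 -0.006   0.3932]
36 [ 0.4676 -0.4164] 0.077 [-0.0115 -0.0061  0.3932]
[ 0.46819509 -0.41315686  0.18291961]
28 [ 0.4677 -0.4165] 0.085 [-0.0081 -0.0071  0.3997]
32 [ 0.4677 -0.4165] 0.071 [-0.0081 -0.0071  0.3997]
36 [ 0.4676 -0.4163] 0.078 [-0.0074 -0.0071  0.3997]
```

Emit:
carry_out --pt "0 0 0 -0.009 -0.006 0.1 -1" --pt "0 0 0 -0.009 -0.006 0.22 -1" --pt "0 0 0 -0.009 -0.006 0.33 -1" --pt "0 0 0 -0.009 -0.006 0.395 -1" --pt "0 0 0 -0.009 -0.006 0.395 -1"

```text
t: 12.3
tool_pos: [0.4667, -0.4147, 0.0619]
tool_rot: [-1.569, -2.718, -0.002]
contact_force: [-0.1, 0.4, 0.3]
opening: 0.0853
grip_force: 0.0
```

Emit:
carry_out --pt "0 0 0 0 0 0 0.2" --pt "0 0 0 0 0 0 0.2" --pt "0 0 0 0 0 0 0.2" --pt "0 0 0 0 0 0 0.2" --pt "0 0 0 0 0 0 0.2" --force 35

```text
t: 12.8
tool_pos: [0.4691, -0.4176, 0.0671]
tool_rot: [1.568, 2.716, -0.003]
contact_force: [-0.0, 0.6, 6.3]
opening: 0.0562
grip_force: 37.9
```

Emit:
carry_out --pt "0 0 0 0 0 -0.03 0.2" --pt "0 0 0 0 0 -0.1 0.2" --pt "0 0 0 0 0 -0.25 0.2" --pt "0 0 0 0 0 -0.4 0.2" --pt "0 0 0 0 0 -0.55 0.2"

```text
t: 13.3
tool_pos: [0.4671, -0.4154, 0.2304]
tool_rot: [-1.571, -2.72, -0.0]
contact_force: [0.8, -0.1, -1.2]
opening: 0.0557
grip_force: 37.8
```

```bash
python3 - <<'E'
from h import *
d=get_image("wrist"); d=get_image("wrist"); org,R=tool(d); o=get_obs(); print(org,o["tool_pos"],o["opening"],o["t"])
i=d["img"][150:350,170:470]; cv2.imwrite("pics/w9.png",cv2.resize(i,None,fx=2.5,fy=2.5))
np.savez("w9.npz",**{k:d[k] for k in("mtx","R","t")})
rows([.4828,.2904,.23],np.radians(30)); rows([.4828,.2904,.23],np.radians(60))
E
```

```text
[ 0.4702967  -0.41916462  0.24178479] [ 0.47016499 -0.41880293  0.23884229] 0.055972441689214274 13.4
turn [ 0.001   0.0048 -0.    ] shift [2.0266 1.2183 0.0025] angnow 30.0 q [-0.85  0.05  1.6   0.    1.47 -1.37] t 13.4
turn [-0.0003  0.005  -0.1667] shift [2.0266 1.2183 0.0025] angnow 30.0 q [-0.85  0.05  1.6   0.    1.47 -1.37] t 13.4
```

View pics/w9.png

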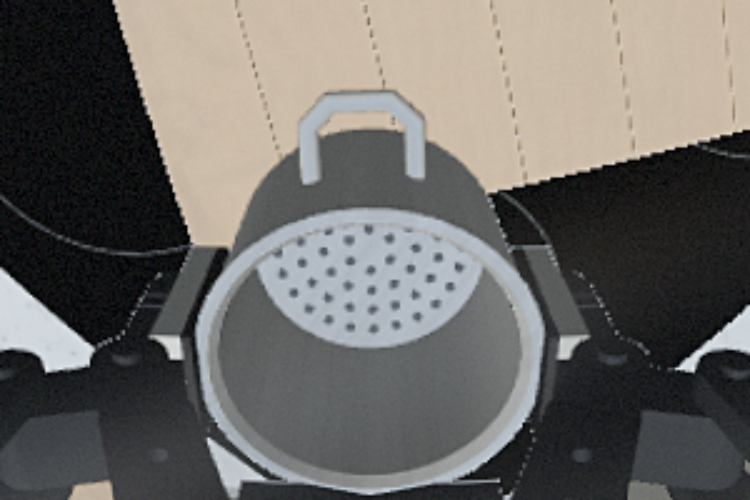

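The cup is held upright with its ear straight ahead; its rim spans x 197..545, y 208..493. I'll check whether the arm has settled and where the cup sits in the tool frame.

```bash
python3 - <<'E'
from h import *
for k in range(6):
  d=get_image("wrist"); o=get_obs(); print(tool(d)[0].round(4),o["tool_pos"].round(4),o["t"])
org,R=tool(d)
from scipy.optimize import least_squares
a=np.linspace(0,2*np.pi,180)
def f(p):
  P=np.array([wproj(d,org+R.apply([p[0]+.029*np.cos(t),p[1]+.029*np.sin(t),-p[2]])) for t in a])
  P=(P-[170,150])*2.5; return [P[:,0].min()-197,P[:,0].max()-545,P[:,1].min()-208,P[:,1].max()-493]
r=least_squares(f,[0,0,.041],x_scale=.01); print(r.x.round(4),r.fun.round(1))
rows([.4828,.2904,.24],np.radians(60))
E
```

```text
[ 0.4699 -0.4187  0.239 ] [ 0.4691 -0.4176  0.2346] 13.45
[ 0.4688 -0.4175  0.2348] [ 0.468  -0.4164  0.2309] 13.5
[ 0.4678 -0.4165  0.2312] [ 0.4672 -0.4156  0.2283] 13.55
[ 0.4672 -0.4158  0.2287] [ 0.4667 -0.4151  0.2267] 13.6
[ 0.4669 -0.4155  0.2273] [ 0.4666 -0.4149  0.226 ] 13.65
[ 0.4668 -0.4154  0.2266] [ 0.4666 -0.4149  0.2258] 13.7
[0.0015 0.0003 0.0348] [ 0.5 -0.5 -0.5  0.7]
turn [ 1.000e-04 -1.500e-03 -1.667e-01] shift [ 2.0095  1.2218 -0.0394] angnow 30.0 q [-0.85  0.06  1.62 -0.    1.47 -1.37] t 13.7
```

```bash
python3 - <<'E'
from h import *
d=get_image("wrist"); org,R=tool(d); print(org,get_obs()["tool_pos"])
F=lambda u,v:(170+u/2.5,150+v/2.5)
def tx(p,z): return R.inv().apply(wplane(d,p,org[2]+z)-org)[:2].round(4)
for zr in (.034,.038,.042,.045):
  print(zr,"near",tx(F(371,208),zr)[0]-.029,"far",tx(F(371,493),zr)[0]+.029,"floor",tx(F(371,348),zr-.046)[0]+.025,"width",tx(F(545,350),zr)-tx(F(197,350),zr),"ear",tx(F(362,91),zr-.02))
E
```

```text
[ 0.46689781 -0.41549445  0.22644573] [ 0.4666746  -0.41501195  0.22594354]
0.034 near 0.0010999999999999968 far 0.0012000000000000031 floor 0.0005000000000000004 width [-0.0001  0.0583] ear [ 0.0433 -0.0012]
0.038 near 0.0028000000000000004 far 0.005000000000000001 floor 0.003100000000000002 width [-0.0001  0.0561] ear [ 0.0443 -0.0012]
0.042 near 0.0045000000000000005 far 0.008800000000000002 floor 0.005600000000000001 width [-1.0e-04  5.4e-02] ear [ 0.0453 -0.0012]
0.045 near 0.0057 far 0.011600000000000003 floor 0.007600000000000003 width [-1.00e-04  5.24e-02] ear [ 0.0461 -0.0011]
```

The measured cup axis in the tool frame is (+1, 0) mm, with the rim 34.5 mm above the TCP. I'll carry it beside the mug, let the arm settle, and find the plate by its holes.

Emit:
carry_out --pt "0 0 0 0.08 0.057 -0.1 0.2" --pt "0 0 0 0.2 0.143 -0.1 0.2" --pt "0 0 0 0.33 0.236 -0.1 0.2" --pt "0 0 0 0.45 0.321 -0.1 0.2" --pt "0 0 0 0.57 0.407 -0.1 0.2"

```text
t: 14.25
tool_pos: [0.4872, -0.2049, 0.2572]
tool_rot: [-1.571, -2.718, -0.0]
contact_force: [0.3, 0.1, -0.7]
opening: 0.0562
grip_force: 38.0
```

Emit:
carry_out --pt "0 0 0 0.11 0.08 0 0.2" --pt "0 0 0 0.23 0.164 0 0.2" --pt "0 0 0 0.34 0.243 0 0.2" --pt "0 0 0 0.46 0.328 0 0.2" --pt "0 0 0 0.57 0.407 0 0.2"

```text
t: 14.75
tool_pos: [0.5074, 0.0043, 0.2573]
tool_rot: [-1.57, -2.719, 0.001]
contact_force: [0.2, -0.1, -2.5]
opening: 0.0559
grip_force: 38.0
```

Emit:
carry_out --pt "0 0 0 0.12 0.086 0 0.2" --pt "0 0 0 0.24 0.171 0 0.2" --pt "0 0 0 0.36 0.257 0 0.2" --pt "0 0 0 0.48 0.343 0 0.2" --pt "0 0 0 0.57 0.407 0 0.2"

```text
t: 15.25
tool_pos: [0.5275, 0.2139, 0.2571]
tool_rot: [-1.568, -2.72, 0.002]
contact_force: [0.2, -0.3, -1.1]
opening: 0.056
grip_force: 38.0
```

Emit:
carry_out --pt "0 0 0 0 0 0 0.2" --pt "0 0 0 0 0 0 0.2" --pt "0 0 0 0 0 0 0.2" --pt "0 0 0 0 0 0 0.2" --pt "0 0 0 0 0 0 0.2"

```text
t: 15.75
tool_pos: [0.5284, 0.2105, 0.2586]
tool_rot: [1.573, 2.719, -0.0]
contact_force: [0.2, 0.1, -1.0]
opening: 0.0558
grip_force: 38.0
```

```bash
python3 - <<'E'
from h import *
d=get_image("wrist"); org,R=tool(d); print(org,get_obs()["tool_pos"],get_obs()["opening"])
c=wproj(d,[.4825,.2896,.103]); print("pred",c)
S=4; x0,y0=(c-40).astype(int); y0=max(y0,0); g=cv2.resize(cv2.cvtColor(d["img"],6)[y0:y0+80,x0:x0+80],None,fx=S,fy=S,interpolation=2)
p=cv2.SimpleBlobDetector_Params(); p.filterByArea=True;p.minArea=15;p.maxArea=400;p.minThreshold=20;p.maxThreshold=220;p.thresholdStep=4;p.minDistBetweenBlobs=6;p.filterByConvexity=False;p.filterByInertia=False;p.filterByCircularity=False
k=np.array([q.pt for q in cv2.SimpleBlobDetector_create(p).detect(g)])/S+[x0,y0]
print(len(k)); m=np.median(k,0); k=k[np.hypot(*(k-m).T)<26]; print(len(k),k.mean(0),(k.min(0)+k.max(0))/2,k.min(0),k.max(0)); 
P=np.array([wplane(d,q,.1035)[:2] for q in k]); print(P.mean(0),cv2.minEnclosingCircle(P.astype(np.float32)))
cv2.imwrite("pics/w10.png",cv2.resize(d["img"][50:350,130:510],None,fx=2,fy=2))
E
```

```text
[0.52874452 0.20995269 0.25920178] [0.52843364 0.21062554 0.25864222] 0.0560039616883937
pred [317.18274309  93.58952833]
90
41 [314.70178297  98.5771409 ] [315.3075695 100.9569149] [295.92418289  77.51945877] [334.69095612 124.39437103]
[0.48283328 0.2842941 ] ((0.48360854387283325, 0.2821197509765625), 0.02279631793498993)
```

```bash
cat >> h.py <<'E'
def rect(d,xy,z,half,res=.00025):
    n=int(half/res); g=np.arange(-n,n+1)*res
    K=d["mtx"];X,Y=np.meshgrid(xy[0]+g,xy[1]+g)
    p=np.stack([X,Y,np.full_like(X,z)],-1)@np.array(d["R"]).T+d["t"]; r=np.hypot(p[...,0],p[...,1]); k=K[0,0]*np.arctan2(r,p[...,2])/r
    return cv2.remap(cv2.cvtColor(d["img"],6),(K[0,2]+k*p[...,0]).astype(np.float32),(K[1,2]+k*p[...,1]).astype(np.float32),2)
E
python3 - <<'E'
from h import *
w=dict(np.load("w7.npz")); w["img"]=np.zeros((400,640,3),np.uint8); w["img"][130:330,200:440]=cv2.resize(cv2.imread("pics/w7.png"),(240,200),interpolation=3)
d=get_image("wrist"); org,R=tool(d)
A=rect(w,(.4828,.2904),.1035,.021)
B=rect(d,(.4828,.2904),.1035,.036)
hp=lambda i:cv2.subtract(cv2.GaussianBlur(i,(0,0),8).astype(np.float32),cv2.GaussianBlur(i,(0,0),1.5).astype(np.float32))
r=cv2.matchTemplate(hp(B),hp(A),cv2.TM_CCOEFF_NORMED); _,v,_,l=cv2.minMaxLoc(r); off=(np.array(l)-60)*.00025; print(v,off,org)
x=np.array([.4828,.2904])+off; print("plate",x,(R.inv().apply([*x,.14]-org)/.3).round(4))
cv2.imwrite("pics/ab.png",np.hstack([cv2.resize(A,(289,289)),B]))
E
```

```text
0.7868425846099854 [0.00025 0.     ] [0.52876487 0.21008265 0.25929238]
plate [0.48305 0.2904 ] [0.3081 0.0014 0.3976]
```

The template match (0.79) confirms the plate at (0.4830, 0.2904).

Emit:
carry_out --pt "0 0 0 0.1 0 0 0.2" --pt "0 0 0 0.2 0 0 0.2" --pt "0 0 0 0.305 0 0.1 0.2" --pt "0 0 0 0.305 0 0.23 0.2" --pt "0 0 0 0.305 0 0.36 0.2"

```text
t: 16.35
tool_pos: [0.4827, 0.2915, 0.1505]
tool_rot: [1.569, 2.72, 0.003]
contact_force: [-0.3, -0.3, -2.8]
opening: 0.0559
grip_force: 38.1
```

Emit:
carry_out --pt "0 0 0 0 0 0 0.2" --pt "0 0 0 0 0 0 0.2" --pt "0 0 0 0 0 0 0.2" --pt "0 0 0 0 0 0 0.2" --pt "0 0 0 0 0 0 0.2"

```text
t: 16.85
tool_pos: [0.4839, 0.2911, 0.1529]
tool_rot: [1.57, 2.718, 0.005]
contact_force: [0.1, -0.7, -1.2]
opening: 0.0561
grip_force: 38.1
```

Emit:
carry_out --pt "0 0 0 0 0 0.01 0.2" --pt "0 0 0 0 0 0.02 0.2" --pt "0 0 0 0 0 0.03 0.2" --pt "0 0 0 0 0 0.04 0.2" --pt "0 0 0 0 0 0.04 0.2"

```text
t: 17.35
tool_pos: [0.4821, 0.2905, 0.1376]
tool_rot: [-1.571, -2.72, 0.002]
contact_force: [0.3, 1.2, -2.3]
opening: 0.0557
grip_force: 38.1
```

Emit:
carry_out --pt "0 0 0 0 0 0.007 0.2" --pt "0 0 0 0 0 0.014 0.2" --pt "0 0 0 0 0 0.014 0.2" --pt "0 0 0 0 0 0.014 0.2"

```text
t: 17.75
tool_pos: [0.4827, 0.2907, 0.1344]
tool_rot: [1.571, 2.72, 0.0]
contact_force: [-0.7, -0.3, -1.8]
opening: 0.056
grip_force: 38.2
```

Emit:
carry_out --pt "0 0 0 0 0 0.008 0.2" --pt "0 0 0 0 0 0.008 0.2" --pt "0 0 0 0 0 0.008 0.2"

```text
t: 18.05
tool_pos: [0.4823, 0.2906, 0.1315]
tool_rot: [-1.571, -2.72, 0.001]
contact_force: [0.2, -1.1, -1.5]
opening: 0.0558
grip_force: 38.2
```

Emit:
carry_out --pt "0 0 0 0 0 0.007 0.2" --pt "0 0 0 0 0 0.007 0.2" --pt "0 0 0 0 0 0.007 0.2"

```text
t: 18.35
tool_pos: [0.4825, 0.2907, 0.1297]
tool_rot: [-1.571, -2.72, 0.0]
contact_force: [0.0, -0.6, -1.9]
opening: 0.0557
grip_force: 38.2
```

Emit:
carry_out --pt "0 0 0 0 0 0.005 0.2" --pt "0 0 0 0 0 0.005 0.2" --pt "0 0 0 0 0 0.005 0.2"

```text
t: 18.65
tool_pos: [0.4826, 0.2908, 0.1283]
tool_rot: [-1.571, -2.721, 0.0]
contact_force: [-0.2, 0.7, -1.5]
opening: 0.0559
grip_force: 38.2
```

Emit:
carry_out --pt "0 0 0 0 0 0.005 0.2" --pt "0 0 0 0 0 0.005 0.2" --pt "0 0 0 0 0 0.005 0.2"

```text
t: 18.95
tool_pos: [0.4826, 0.2907, 0.1268]
tool_rot: [-1.571, -2.72, 0.0]
contact_force: [-0.2, -0.0, -2.1]
opening: 0.056
grip_force: 38.2
```

Emit:
carry_out --pt "0 0 0 0 0 0.006 0.2" --pt "0 0 0 0 0 0.006 0.2" --pt "0 0 0 0 0 0.006 0.2"

```text
t: 19.25
tool_pos: [0.4828, 0.2909, 0.1258]
tool_rot: [1.571, 2.72, 0.001]
contact_force: [-2.0, -0.5, 2.6]
opening: 0.0559
grip_force: 38.4
```

Emit:
carry_out --pt "0 0 0 0 0 0.006 0.2" --pt "0 0 0 0 0 0.006 0.2" --pt "0 0 0 0 0 0.006 0.2"

```text
t: 19.55
tool_pos: [0.4831, 0.291, 0.1256]
tool_rot: [1.571, 2.72, 0.001]
contact_force: [-4.1, -1.9, 10.4]
opening: 0.0563
grip_force: 39.1
```

Contact came at TCP 125.8 mm, which matches the 67 mm grasp height, so the cup foot is on the disc. I'll ease off, release and rise.

Emit:
carry_out --pt "0 0 0 0 0 -0.006 0.2" --pt "0 0 0 0 0 -0.006 -0.4" --pt "0 0 0 0 0 -0.006 -1" --pt "0 0 0 0 0 -0.006 -1" --pt "0 0 0 0 0 -0.006 -1"

```text
t: 20.05
tool_pos: [0.4825, 0.2907, 0.1247]
tool_rot: [-1.571, -2.72, 0.0]
contact_force: [0.6, -0.9, -0.1]
opening: 0.0855
grip_force: 0.0
```

Emit:
carry_out --pt "0 0 0 0 0 -0.05 -1" --pt "0 0 0 0 0 -0.15 -1" --pt "0 0 0 0 0 -0.27 -1" --pt "0 0 0 0 0 -0.4 -1" --pt "0 0 0 0 0 -0.48 -1"

```text
t: 20.55
tool_pos: [0.4836, 0.2912, 0.2743]
tool_rot: [1.569, 2.718, 0.007]
contact_force: [0.9, 0.3, 0.3]
opening: 0.0852
grip_force: 0.0
```

Emit:
carry_out --pt "0 0 0 -0.02 0 0 -1" --pt "0 0 0 -0.1 0 0 -1" --pt "0 0 0 -0.1 0 0 -1" --pt "0 0 0 -0.1 0 0 -1" --pt "0 0 0 -0.1 0 0 -1"

```text
t: 21.05
tool_pos: [0.4971, 0.2649, 0.2683]
tool_rot: [-1.57, -2.72, 0.001]
contact_force: [-0.3, -0.4, -0.1]
opening: 0.0853
grip_force: 0.0
```

```bash
python3 - <<'E'
from h import *
d=get_image("wrist"); org,R=tool(d); print(org,get_obs()["tool_pos"],get_obs()["opening"])
c=wproj(d,[.483,.2905,.164]); print("rim centre pred",c)
a=np.linspace(0,2*np.pi,90,endpoint=False)
img=d["img"].copy()
for r,z,col in ((.029,.164,(0,0,255)),(.0475,.104,(0,255,0))):
    for t in a:
        p=wproj(d,[.483+r*np.cos(t),.2905+r*np.sin(t),z]); cv2.circle(img,tuple(int(v*16) for v in p),4,col,-1,shift=4)
x0,y0=(c-[80,70]).astype(int); y0=max(y0,0)
cv2.imwrite("pics/w11.png",cv2.resize(img[y0:y0+140,x0:x0+160],None,fx=4,fy=4,interpolation=2)); print(x0,y0)
rows([.3569,-.305,.24],np.radians(0)); rows([.3569,-.305,.24],np.radians(30))
E
```

```text
[0.49745292 0.26436456 0.26895504] [0.49712955 0.2650339  0.26847724] 0.0852768890330077
rim centre pred [318.59024429 167.42668822]
238 97
turn [-4.000e-04 -1.000e-04  1.667e-01] shift [-1.4116 -1.355   0.0957] angnow 30.0 q [ 0.36 -0.11  1.71  0.    1.54 -0.17] t 21.1
turn [-0.0003 -0.0001  0.0001] shift [-1.4116 -1.355   0.0957] angnow 30.0 q [ 0.36 -0.11  1.71  0.    1.54 -0.17] t 21.1
```

View pics/w11.png

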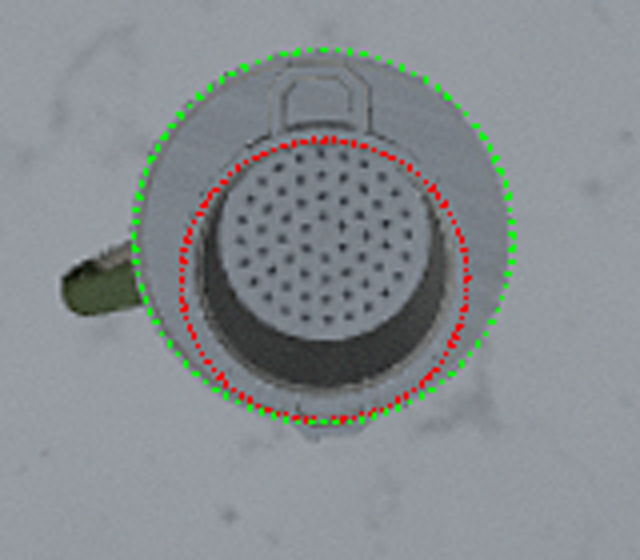

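The plate outline fits. The cup stands in the collar: the floor circle spans x 218..432 with its bottom at y=340, and the inner rim bottom is at y=388, about 2 mm toward tool +x of the prediction. I'll compute the centre.

```bash
python3 - <<'E'
from h import *
d=get_image("wrist"); org,R=tool(d); F=lambda u,v:(238+u/4,97+v/4)
ex=R.apply([1,0,0])
for n,p,z,r in (("floor",F(325,340),.118,.025),("rim",F(325,388),.164,.025),("earfar",F(321,66),.144,-.042),("earnear",F(332,438),.144,.042)):
    q=wplane(d,p,z)+ex*r; print(n,q.round(4),(R.inv().apply(q-org)).round(4))
print("plate in tool",R.inv().apply([.483,.2904,.1]-org).round(4))
print("floor width",np.linalg.norm(wplane(d,F(218,243),.118)-wplane(d,F(432,243),.118)))
E
```

```text
floor [0.4826 0.2929 0.118 ] [0.032  0.0014 0.1511]
rim [0.4822 0.2932 0.164 ] [0.0325 0.0012 0.1051]
earfar [0.4822 0.2917 0.144 ] [0.0312 0.0005 0.1251]
earnear [0.4837 0.2939 0.144 ] [0.0323 0.0029 0.1251]
plate in tool [0.0296 0.0006 0.1691]
floor width 0.05114261257159075
```

Emit:
carry_out --pt "0 0 0 -0.09 -0.09 0 -0.2" --pt "0 0 0 -0.18 -0.18 0 -0.2" --pt "0 0 0 -0.28 -0.27 0 -0.2" --pt "0 0 0 -0.38 -0.36 0 -0.2" --pt "0 0 0 -0.47 -0.45 0 -0.2"

```text
t: 21.65
tool_pos: [0.4505, 0.0742, 0.269]
tool_rot: [1.57, 2.721, -0.0]
contact_force: [0.6, -0.1, -0.4]
opening: 0.0511
grip_force: 0.0
```

Emit:
carry_out --pt "0 0 0 -0.09 -0.09 0 -0.2" --pt "0 0 0 -0.18 -0.18 0 -0.2" --pt "0 0 0 -0.28 -0.27 0 -0.2" --pt "0 0 0 -0.38 -0.36 0 -0.2" --pt "0 0 0 -0.47 -0.45 0 -0.2"

```text
t: 22.15
tool_pos: [0.4042, -0.1156, 0.2692]
tool_rot: [1.57, 2.72, 0.0]
contact_force: [0.9, -0.2, -0.6]
opening: 0.0512
grip_force: 0.0
```

Emit:
carry_out --pt "0 0 0 -0.1 -0.1 0.05 -0.2" --pt "0 0 0 -0.2 -0.2 0.1 -0.2" --pt "0 0 0 -0.3 -0.3 0.15 -0.2" --pt "0 0 0 -0.4 -0.4 0.18 -0.2" --pt "0 0 0 -0.47 -0.45 0.2 -0.2"

```text
t: 22.65
tool_pos: [0.3569, -0.3057, 0.208]
tool_rot: [-1.573, -2.718, -0.0]
contact_force: [0.8, 0.5, 0.2]
opening: 0.0511
grip_force: 0.0
```

Emit:
carry_out --pt "0 0 0 0 0 0 -0.2" --pt "0 0 0 0 0 0 -0.2" --pt "0 0 0 0 0 0 -0.2" --pt "0 0 0 0 0 0 -0.2" --pt "0 0 0 0 0 0 -0.2"

```text
t: 23.15
tool_pos: [0.3587, -0.3033, 0.2096]
tool_rot: [1.568, 2.721, -0.0]
contact_force: [0.1, -0.1, 0.8]
opening: 0.0513
grip_force: 0.0
```

```bash
python3 - <<'E'
from h import *
d=get_image("wrist"); org,R=tool(d); print(org,get_obs()["tool_pos"],get_obs()["opening"])
for s in (28,32,36):
  x,f=fit(d,[[(.022,.045),(.022,.0495)],[(.007,.089),(.007,.115)],[(.003,.05),(.003,.1)]],(.3569,-.305),s); print(s,x,f,(R.inv().apply([*x,.096]-org)/.3).round(4))
print(wproj(d,[.3569,-.305,.047]),wproj(d,[.5315,-.155,.047]))
E
```

```text
[ 0.35899379 -0.30388324  0.21016679] [ 0.35866359 -0.303462    0.20951279] 0.05114367811910058
28 [ 0.3563 -0.3053] 0.172 [ 0.0007 -0.0102  0.3806]
32 [ 0.3564 -0.3052] 0.04 [ 0.0008 -0.0098  0.3806]
36 [ 0.3563 -0.3053] 0.029 [ 0.0007 -0.0102  0.3806]
[315.29257876 185.76624752] [513.86131977 152.00440357]
```

Emit:
carry_out --pt "0 0 0 0 -0.01 0.1 -0.2" --pt "0 0 0 0 -0.01 0.22 -0.2" --pt "0 0 0 0 -0.01 0.31 -0.2" --pt "0 0 0 0 -0.01 0.376 -0.2" --pt "0 0 0 0 -0.01 0.376 -0.2"

```text
t: 23.7
tool_pos: [0.3541, -0.3033, 0.093]
tool_rot: [-1.567, -2.716, -0.004]
contact_force: [-0.4, 0.5, -0.3]
opening: 0.0509
grip_force: 0.0
```

Emit:
carry_out --pt "0 0 0 0 0 0 -0.2" --pt "0 0 0 0 0 0 -0.2" --pt "0 0 0 0 0 0 -0.2" --pt "0 0 0 0 0 0 0.9" --pt "0 0 0 0 0 0 0.9" --force 30

```text
t: 24.2
tool_pos: [0.3559, -0.3059, 0.097]
tool_rot: [1.57, 2.72, -0.001]
contact_force: [-0.7, 0.4, -0.7]
opening: 0.0228
grip_force: 0.0
```

Emit:
carry_out --pt "0 0 0 0 0 0 0.9" --pt "0 0 0 0 0 0 0.9" --pt "0 0 0 0 0 0 0.9" --pt "0 0 0 0 0 0 0.9"

```text
t: 24.6
tool_pos: [0.3559, -0.3058, 0.0967]
tool_rot: [1.571, 2.72, -0.0]
contact_force: [-0.4, 0.5, 2.2]
opening: 0.0128
grip_force: 29.9
```

Emit:
carry_out --pt "0 0 0 0 0 -0.05 0.9" --pt "0 0 0 0 0 -0.15 0.9" --pt "0 0 0 0 0 -0.28 0.9" --pt "0 0 0 0 0 -0.42 0.9" --pt "0 0 0 0 0 -0.56 0.9"

```text
t: 25.1
tool_pos: [0.3551, -0.3051, 0.265]
tool_rot: [-1.57, -2.719, -0.0]
contact_force: [1.2, -0.3, -0.2]
opening: 0.0129
grip_force: 29.7
```

Emit:
carry_out --pt "0 0 0 0 0 0 0.9" --pt "0 0 0 0 0 0 0.9" --pt "0 0 0 0 0 0 0.9" --pt "0 0 0 0 0 0 0.9" --pt "0 0 0 0 0 0 0.9"

```text
t: 25.6
tool_pos: [0.3552, -0.305, 0.2625]
tool_rot: [-1.57, -2.718, -0.002]
contact_force: [-0.4, 0.2, -0.3]
opening: 0.0127
grip_force: 29.7
```

```bash
python3 - <<'E'
from h import *
d=get_image("wrist"); org,R=tool(d); o=get_obs(); print(org,o["tool_pos"],o["opening"],o["grip_force"],o["contact_force"])
cv2.imwrite("pics/w12.png",d["img"])
z=org[2]-.0517
c=wproj(d,[org[0],org[1],z+.0045]); print(c)
hsv=cv2.cvtColor(d["img"],40); x0,y0=c.astype(int)-45
m=(hsv[...,1]<34)&(hsv[...,2]>60); 
for v in range(y0,y0+90,5): print(v,''.join('#' if m[v,u] else ('k' if hsv[v,u,2]<=60 else '.') for u in range(x0,x0+90,2)))
rows([.4826,.2924,.265],np.radians(30))
E
```

```text
[ 0.35550319 -0.3056072   0.26312565] [ 0.35526949 -0.30510113  0.26282696] 0.012582817484097696 29.73917305469513 [-0.82080768  0.40608288 -0.60493124]
[317.82144617 228.5816751 ]
183 .............................................
188 .............................................
193 ......#......................................
198 ...............##.##############.............
203 ............#####.###########.#####..........
208 ..........####.###########.###########.......
213 ........###.##########.############.###......
218 .......###########..####################.....
223 .......###########################.#####.....
228 .......##############################.##.....
233 .......###.######.###############.######.....
238 .........#####.################.#######......
243 ..........#######.##########k.#######........
248 ..........#####kk#############kk####.........
253 ..........#####kk############kkk#####........
258 ...kkkkkk#####kkk#############kk#####kkkkkk..
263 ..kkkkkkk#####kkk#############kk######kkkkkk.
268 .#kkkkkk######kkk#############kkk#####kkkk#kk
turn [-0.0002 -0.0008 -0.0001] shift [ 1.5129  1.3631 -0.0041] angnow 30.0 q [-0.87 -0.35  1.92 -0.    1.57 -1.39] t 25.65
```

```bash
python3 - <<'E'
from h import *
d=get_image("wrist"); org,R=tool(d); hsv=cv2.cvtColor(d["img"],40); m=((hsv[...,1]<34)&(hsv[...,2]>60))
x0,y0=272,185
ys,xs=np.nonzero(m[190:237,275:360]); top=190+np.array([ys[xs==k].min() for k in range(35,52)]).mean()
L=[];Rr=[]
for v in range(215,236):
    q=np.nonzero(m[v,275:362])[0]+275; L.append(q.min()); Rr.append(q.max())
print("top",top,"L",min(L),"R",max(Rr), "rowmid",[(215+i) for i in range(21) if L[i]==min(L)],[(215+i) for i in range(21) if Rr[i]==max(Rr)])
for dz in (.0517,.047):
  a=np.linspace(0,6.28,200); P=np.array([wproj(d,org+R.apply([.022*np.cos(t),.022*np.sin(t),dz-.0045])) for t in a]); print(dz,P.min(0),P.max(0))
E
```

```text
top 194.94117647058823 L 286 R 351 rowmid [218, 219, 220, 221, 222, 223, 224, 225, 226, 227, 228, 229, 230, 231, 232] [223, 224, 225, 226, 227, 228, 229]
0.0517 [284.37239477 196.13380203] [351.1811323  258.26414715]
0.047 [283.63938128 198.1792465 ] [351.92001796 261.45007326]
```

Emit:
carry_out --pt "0 0 0 0.09 0.08 0 0.9" --pt "0 0 0 0.19 0.17 0 0.9" --pt "0 0 0 0.3 0.27 0 0.9" --pt "0 0 0 0.4 0.36 0 0.9" --pt "0 0 0 0.5 0.45 0 0.9"

```text
t: 26.2
tool_pos: [0.3976, -0.1066, 0.2641]
tool_rot: [1.572, 2.72, 0.0]
contact_force: [0.1, 0.3, -0.9]
opening: 0.0122
grip_force: 29.7
```

Emit:
carry_out --pt "0 0 0 0.1 0.09 0 0.9" --pt "0 0 0 0.2 0.18 0 0.9" --pt "0 0 0 0.3 0.27 0 0.9" --pt "0 0 0 0.4 0.36 0 0.9" --pt "0 0 0 0.5 0.45 0 0.9"

```text
t: 26.7
tool_pos: [0.4395, 0.091, 0.2642]
tool_rot: [1.571, 2.72, 0.0]
contact_force: [1.2, 0.2, -0.1]
opening: 0.0126
grip_force: 29.7
```

Emit:
carry_out --pt "0 0 0 0.12 0.11 0 0.9" --pt "0 0 0 0.25 0.22 0 0.9" --pt "0 0 0 0.36 0.33 0 0.9" --pt "0 0 0 0.46 0.42 0 0.9" --pt "0 0 0 0.51 0.462 0 0.9"

```text
t: 27.2
tool_pos: [0.483, 0.2941, 0.2635]
tool_rot: [-1.566, -2.722, 0.001]
contact_force: [-0.1, -0.4, -0.1]
opening: 0.013
grip_force: 29.7
```

Emit:
carry_out --pt "0 0 0 0 0 0 0.9" --pt "0 0 0 0 0 0 0.9" --pt "0 0 0 0 0 0 0.9" --pt "0 0 0 0 0 0 0.9" --pt "0 0 0 0 0 0 0.9"

```text
t: 27.7
tool_pos: [0.4832, 0.2902, 0.2645]
tool_rot: [1.573, 2.719, 0.0]
contact_force: [0.6, -0.1, -0.9]
opening: 0.0127
grip_force: 29.7
```

```bash
python3 - <<'E'
from h import *
d=get_image("wrist"); org,R=tool(d); o=get_obs(); print(org,o["tool_pos"])
rows([.4824,.292,.222],np.radians(30))
E
```

```text
[0.4835257  0.28962633 0.26514428] [0.48324056 0.29030249 0.26456104]
turn [ 0.0001  0.     -0.0004] shift [0.0063 0.0003 0.1419] angnow 29.9 q [ 0.41 -0.11  1.72 -0.    1.53 -0.11] t 27.75
```

Emit:
carry_out --pt "0 0 0 0.003 0 0.05 0.9" --pt "0 0 0 0.003 0 0.1 0.9" --pt "0 0 0 0.003 0 0.14 0.9" --pt "0 0 0 0.003 0 0.14 0.9" --pt "0 0 0 0.003 0 0.14 0.9"

```text
t: 28.25
tool_pos: [0.4823, 0.2917, 0.2213]
tool_rot: [-1.571, -2.72, 0.002]
contact_force: [-0.1, -0.5, -0.3]
opening: 0.0128
grip_force: 29.7
```

Emit:
carry_out --pt "0 0 0 0 0 0 0.9" --pt "0 0 0 0 0 0 0.9" --pt "0 0 0 0 0 0 0.9" --pt "0 0 0 0 0 0 0.9" --pt "0 0 0 0 0 0 0.9"

```text
t: 28.75
tool_pos: [0.4828, 0.2919, 0.2226]
tool_rot: [1.571, 2.72, 0.001]
contact_force: [0.1, -0.2, -0.6]
opening: 0.0123
grip_force: 29.7
```

```bash
python3 - <<'E'
from h import *
for k in range(2):
  d=get_image("wrist"); org,R=tool(d); o=get_obs(); print(org,o["tool_pos"])
rows([.4824,.292,.172],np.radians(30))
E
```

```text
[0.48303128 0.29130371 0.22317998] [0.48271216 0.29185873 0.22244379]
[0.48301061 0.29128827 0.22309246] [0.48271646 0.29185078 0.22240794]
turn [ 0.0001  0.     -0.    ] shift [ 0.001  -0.0007  0.168 ] angnow 30.0 q [ 0.41 -0.09  1.77 -0.    1.46 -0.11] t 28.85
```

Emit:
carry_out --pt "0 0 0 0 0 0.02 0.9" --pt "0 0 0 0 0 0.04 0.9" --pt "0 0 0 0 0 0.06 0.9" --pt "0 0 0 0 0 0.06 0.9" --pt "0 0 0 0 0 0.06 0.9"

```text
t: 29.35
tool_pos: [0.4825, 0.2917, 0.2038]
tool_rot: [-1.571, -2.72, 0.001]
contact_force: [0.4, 0.2, -0.0]
opening: 0.0125
grip_force: 29.7
```

Emit:
carry_out --pt "0 0 0 0 0 0.03 0.9" --pt "0 0 0 0 0 0.06 0.9" --pt "0 0 0 0 0 0.09 0.9" --pt "0 0 0 0 0 0.095 0.9" --pt "0 0 0 0 0 0.095 0.9"

```text
t: 29.85
tool_pos: [0.4822, 0.2916, 0.1748]
tool_rot: [-1.571, -2.72, 0.002]
contact_force: [0.6, 0.8, 0.6]
opening: 0.0127
grip_force: 29.7
```

Emit:
carry_out --pt "0 0 0 0 0 0.008 0.9" --pt "0 0 0 0 0 0.008 0.9" --pt "0 0 0 0 0 0.008 0.9" --pt "0 0 0 0 0 0.008 0.9"

```text
t: 30.25
tool_pos: [0.4828, 0.2919, 0.1738]
tool_rot: [1.571, 2.72, 0.001]
contact_force: [-0.6, -0.8, 0.2]
opening: 0.0127
grip_force: 29.7
```

Emit:
carry_out --pt "0 0 0 0 0 0.006 0.9" --pt "0 0 0 0 0 0.006 0.9" --pt "0 0 0 0 0 0.006 0.9"

```text
t: 30.55
tool_pos: [0.4826, 0.2918, 0.1715]
tool_rot: [-1.571, -2.72, 0.0]
contact_force: [-0.2, -0.6, -0.9]
opening: 0.0124
grip_force: 29.7
```

Emit:
carry_out --pt "0 0 0 0 0 0.005 0.9" --pt "0 0 0 0 0 0.005 0.9" --pt "0 0 0 0 0 0.005 0.9"

```text
t: 30.85
tool_pos: [0.4826, 0.2918, 0.17]
tool_rot: [-1.571, -2.72, 0.0]
contact_force: [0.2, -0.7, -1.2]
opening: 0.0126
grip_force: 29.7
```

Emit:
carry_out --pt "0 0 0 0 0 0.004 0.9" --pt "0 0 0 0 0 0.004 0.9" --pt "0 0 0 0 0 0.004 0.9"

```text
t: 31.15
tool_pos: [0.4829, 0.292, 0.1694]
tool_rot: [1.571, 2.72, 0.001]
contact_force: [-0.5, -0.4, 1.1]
opening: 0.0125
grip_force: 29.9
```

Contact is at 169.4 mm, as expected. I'll release and rise.

Emit:
carry_out --pt "0 0 0 0 0 0 0.3" --pt "0 0 0 0 0 0 0.2" --pt "0 0 0 0 0 0 0.2" --pt "0 0 0 0 0 0 0.2"

```text
t: 31.55
tool_pos: [0.4826, 0.2917, 0.1687]
tool_rot: [-1.571, -2.72, 0.0]
contact_force: [-0.8, -0.8, -0.0]
opening: 0.0339
grip_force: 0.0
```

Emit:
carry_out --pt "0 0 0 0 0 -0.03 0.2" --pt "0 0 0 0 0 -0.1 0.2" --pt "0 0 0 0 0 -0.2 0.2" --pt "0 0 0 0 0 -0.3 0.2" --pt "0 0 0 0 0 -0.36 0.2"

```text
t: 32.05
tool_pos: [0.4835, 0.2922, 0.2808]
tool_rot: [1.57, 2.718, 0.006]
contact_force: [0.0, -0.4, 0.1]
opening: 0.0343
grip_force: 0.0
```

Emit:
carry_out --pt "0 0 0 0 0 0 0.2" --pt "0 0 0 0 0 0 0.2" --pt "0 0 0 0 0 0 0.2" --pt "0 0 0 0 0 0 0.2" --pt "0 0 0 0 0 0 0.2"

```text
t: 32.55
tool_pos: [0.4822, 0.2916, 0.2755]
tool_rot: [-1.57, -2.719, 0.003]
contact_force: [0.2, 1.2, 0.0]
opening: 0.0344
grip_force: 0.0
```

```bash
python3 - <<'E'
from h import *
d=get_image("wrist"); org,R=tool(d); o=get_obs(); print(org,o["tool_pos"],o["opening"],o["t"])
cv2.imwrite("pics/w13.png",d["img"])
# grip top & cup interior check: ascii of brightness round the predicted cup
c=wproj(d,[.4825,.292,.164]); print(c,"grip top",wproj(d,[.4825,.292,.188]),"grip low",wproj(d,[.4825,.292,.165]))
g=cv2.cvtColor(d["img"],6); 
for v in range(int(c[1])-56,int(c[1])+66,4): print(v,''.join(" .:-=+*#%@"[min(9,g[v,u]//20)] for u in range(int(c[0])-70,int(c[0])+70,2)))
rows([.5317,-.155,.22],np.radians(30));rows([.5317,-.155,.22],np.radians(0))
E
```

```text
[0.48255044 0.29108145 0.27610014] [0.48232501 0.2916578  0.27580117] 0.034322757537162164 32.6
[318.58869225 199.35214333] grip top [318.61316411 207.96505546] grip low [318.58963703 199.68105753]
143 ################%#########****************++######################%###
147 #%#####################*+******++*****=********+######################
151 ####################*********=**=++=++**+**********%##################
155 ##################*+**********+**********************#################
159 ###%#%%#########************+*+:::::::.**+************################
163 ######%########***********-+.#*::::::::+*:::+**********%%#############
167 ###%%#########*+********=-::=+****+++***#*+:::+*********##############
171 #####%##%#####+*******++:+*++=**-******+=+****.-*********#############
175 ############%*********++*++*****-****=+****#++**-********#############
179 ####%#%###%#**#******+*++*****-****-**=****#**-***********###%########
183 ######%%*+=+*+******+#=****+*=****#*+#*+-***++**=*********############
187 #%##%+..-+++*********=:***:****+**-:::#*****#:**:*********############
19
[... 975 characters left out ...]
3 ##############%##%%##%##*####%########################################
247 ###########:::::  %######%#########################%. .::::*##########
251 #########%=::::.. *%################################  .----:*#########
255 ####%#=++=:::::   +%################################ ..::---=++=+%####
259 ##%-     :::::.   -%################################....------..:..###
263 #%*     ::::-:    -%%###############################.::.:-----.::::.##
turn [-0.0006 -0.0001 -0.0001] shift [-1.3718 -0.6013  0.1868] angnow 30.0 q [ 0.41 -0.11  1.7   0.    1.56 -0.11] t 32.6
turn [-6.000e-04  1.000e-04  1.666e-01] shift [-1.3718 -0.6013  0.1868] angnow 30.0 q [ 0.41 -0.11  1.7   0.    1.56 -0.11] t 32.6
```

The press grip shows at about (320,206), against a prediction of (319,208), so the press is upright on the cup floor. Next is the lid.

Emit:
carry_out --pt "0 0 0 -0.12 -0.05 0 0" --pt "0 0 0 -0.26 -0.11 0 0" --pt "0 0 0 -0.4 -0.17 0 0" --pt "0 0 0 -0.54 -0.24 0 0" --pt "0 0 0 -0.68 -0.3 0 0"

```text
t: 33.1
tool_pos: [0.5063, 0.0684, 0.2767]
tool_rot: [-1.571, -2.721, 0.0]
contact_force: [-0.4, -0.1, 0.5]
opening: 0.0428
grip_force: 0.0
```

Emit:
carry_out --pt "0 0 0 -0.14 -0.06 0.04 0" --pt "0 0 0 -0.28 -0.12 0.08 0" --pt "0 0 0 -0.42 -0.18 0.12 0" --pt "0 0 0 -0.56 -0.24 0.16 0" --pt "0 0 0 -0.69 -0.3 0.18 0"

```text
t: 33.6
tool_pos: [0.5315, -0.1559, 0.2213]
tool_rot: [-1.571, -2.718, 0.0]
contact_force: [0.3, 0.0, 0.0]
opening: 0.0431
grip_force: 0.0
```

Emit:
carry_out --pt "0 0 0 0 0 0 0" --pt "0 0 0 0 0 0 0" --pt "0 0 0 0 0 0 0" --pt "0 0 0 0 0 0 0" --pt "0 0 0 0 0 0 0"

```text
t: 34.1
tool_pos: [0.5324, -0.153, 0.2234]
tool_rot: [1.568, 2.721, 0.0]
contact_force: [-0.6, -0.1, 0.6]
opening: 0.0432
grip_force: 0.0
```

```bash
python3 - <<'E'
from h import *
d=get_image("wrist");d=get_image("wrist"); org,R=tool(d); o=get_obs(); print(org,o["tool_pos"],o["opening"])
cv2.imwrite("pics/w14.png",d["img"])
for s in (30,34,38):
  x,f=fit(d,[[(.0355,.045),(.0355,.052)]],(.5317,-.155),s); print(s,x,f,(R.inv().apply([*x,.0915]-org)/.3).round(4))
# black button
c=wproj(d,[.5317,-.155,.102]); g=cv2.cvtColor(d["img"],6); x0,y0=(c-22).astype(int); p=g[y0:y0+44,x0:x0+44]; n,l,st,ce=cv2.connectedComponentsWithStats((p<45).astype(np.uint8)); k=st[1:,4].argmax()+1
b=ce[k]+[x0,y0]; print("button px",b,st[k],c,wplane(d,b,.1))
E
```

```text
[ 0.5326669  -0.15368218  0.22392392] [ 0.53238707 -0.15326895  0.22323823] 0.04265345322010705
30 [ 0.5319 -0.1549] 0.033 [-0.002  -0.0044  0.4414]
34 [ 0.5319 -0.1549] 0.024 [-0.002  -0.0044  0.4414]
38 [ 0.5317 -0.155 ] 0.025 [-0.002  -0.0051  0.4414]
button px [316.48327138 195.27881041] [ 14  11  19  20 269] [315.92932335 197.72998338] [ 0.53127227 -0.15328561  0.1       ]
```

Emit:
carry_out --pt "0 0 0 -0.001 -0.004 0.12 0" --pt "0 0 0 -0.001 -0.004 0.25 0" --pt "0 0 0 -0.001 -0.004 0.36 0" --pt "0 0 0 -0.001 -0.004 0.42 0" --pt "0 0 0 -0.001 -0.004 0.42 0"

```text
t: 34.7
tool_pos: [0.5289, -0.1535, 0.0932]
tool_rot: [-1.567, -2.715, 0.001]
contact_force: [-0.5, -0.3, -0.5]
opening: 0.0428
grip_force: 0.0
```

Emit:
carry_out --pt "0 0 0 0 0 0.01 0" --pt "0 0 0 0 0 0.02 0" --pt "0 0 0 0 0 0.02 0" --pt "0 0 0 0 0 0.02 0" --pt "0 0 0 0 0 0.02 0"

```text
t: 35.2
tool_pos: [0.5318, -0.1552, 0.0918]
tool_rot: [1.57, 2.719, 0.0]
contact_force: [-0.4, 0.0, 0.3]
opening: 0.0423
grip_force: 0.0
```

Emit:
carry_out --pt "0 0 0 0 0 0 0.9" --pt "0 0 0 0 0 0 0.9" --pt "0 0 0 0 0 0 0.9" --pt "0 0 0 0 0 0 0.9" --pt "0 0 0 0 0 0 0.9" --force 40

```text
t: 35.7
tool_pos: [0.5315, -0.1551, 0.0912]
tool_rot: [1.571, 2.72, 0.0]
contact_force: [0.0, -0.4, 1.2]
opening: 0.0155
grip_force: 39.1
```

Emit:
carry_out --pt "0 0 0 0 0 0 0.9" --pt "0 0 0 0 0 -0.02 0.9" --pt "0 0 0 0 0 -0.06 0.9" --pt "0 0 0 0 0 -0.12 0.9" --pt "0 0 0 0 0 -0.2 0.9"

```text
t: 36.2
tool_pos: [0.5305, -0.1546, 0.1509]
tool_rot: [-1.57, -2.718, 0.0]
contact_force: [0.9, 0.2, -0.7]
opening: 0.0156
grip_force: 39.1
```

Emit:
carry_out --pt "0 0 0 0 0 -0.08 0.9" --pt "0 0 0 0 0 -0.18 0.9" --pt "0 0 0 0 0 -0.28 0.9" --pt "0 0 0 0 0 -0.38 0.9" --pt "0 0 0 0 0 -0.47 0.9"

```text
t: 36.7
tool_pos: [0.5313, -0.155, 0.2945]
tool_rot: [1.57, 2.719, 0.0]
contact_force: [-0.6, -0.1, -1.3]
opening: 0.0158
grip_force: 39.1
```

Emit:
carry_out --pt "0 0 0 0 0 0 0.9" --pt "0 0 0 0 0 0 0.9" --pt "0 0 0 0 0 0 0.9" --pt "0 0 0 0 0 0 0.9" --pt "0 0 0 0 0 0 0.9"

```text
t: 37.2
tool_pos: [0.5308, -0.1548, 0.2903]
tool_rot: [-1.57, -2.718, 0.0]
contact_force: [0.1, 0.1, -1.3]
opening: 0.0157
grip_force: 39.1
```

```bash
python3 - <<'E'
from h import *
d=get_image("wrist");d=get_image("wrist"); org,R=tool(d); o=get_obs(); print(org,o["tool_pos"],o["opening"],o["grip_force"],o["contact_force"])
cv2.imwrite("pics/w15.png",d["img"])
z=org[2]-.0468
hsv=cv2.cvtColor(d["img"],40); c=wproj(d,[org[0],org[1],z+.004]); x0,y0=(c-70).astype(int); m=(hsv[...,1]<34)&(hsv[...,2]>60)
a=np.linspace(0,6.28,200); P=np.array([wproj(d,org+R.apply([.0355*np.cos(t),.0355*np.sin(t),org[2]-zz])) for t in a for zz in (z,z+.008)]); print("pred",P.min(0),P.max(0))
for v in range(y0,y0+140,5): print(v,x0,''.join('#' if m[v,u] else ('k' if hsv[v,u,2]<=60 else '.') for u in range(x0,x0+140,2)))
rows([.4826,.2922,.26],np.radians(30))
E
```

```text
[ 0.53126361 -0.15539091  0.29128593] [ 0.53103016 -0.15485351  0.29095888] 0.015247646126454895 39.08237636089325 [0.44792754 0.41744884 0.07670539]
pred [262.09447024 175.35519423] [373.61148408 281.38049736]
160 247 ......................................................................
165 247 ......................................................................
170 247 ......................................................................
175 247 ...............................#..kk#kk##.............................
180 247 .......................########################.......................
185 247 ...................#################################..................
190 247 .................######################################...............
195 247 ..............###########################################.............
200 247 ............###############################################...........
205 247 ...........##################################################.........
210 247 ..........####################################################........
215 247 .........###
[... 741 characters left out ...]
kkkkk#####kkkkkk............
265 247 .............kkkkkk######kkkkk#kkkkkkkkkkkkkkkk######kkkkkk...........
270 247 ............kkkkkkk#####kkkkkkkkkkkkkkkkkkkkkkk######kkkkkk...........
275 247 ............kkkkkk######kkkkkkkkkkkkkkkkkkkkkkkk######kkkkkk..........
280 247 ...........kkkkkkk######kkkk.....kkkkk......kk########kkkk#kk.........
285 247 ........kkkkkkkkkkkkkk##k#kk................kk####kkkkkkkkkkkkk.......
290 247 .......kkkkkk###kkkkkkkk##kk................kk##kkkkkkk####kkkkkk.....
295 247 kkkkkkkkkkkkkkkkkkkkkkkk##k.................k###kkkkkkkkkkkkkkkkkkkkkk
turn [-0.0003 -0.0004 -0.0001] shift [1.3712 0.6051 0.1044] angnow 30.0 q [-0.42 -0.15  1.71  0.    1.58 -0.94] t 37.3
```

The held lid is centred and level in the tool: x 263..374 against a predicted 262..374. I'll carry it over.

Emit:
carry_out --pt "0 0 0 0.1 0.044 0 0.9" --pt "0 0 0 0.24 0.106 0 0.9" --pt "0 0 0 0.39 0.172 0 0.9" --pt "0 0 0 0.54 0.238 0 0.9" --pt "0 0 0 0.68 0.3 0 0.9"

```text
t: 37.8
tool_pos: [0.5067, 0.0686, 0.2918]
tool_rot: [1.571, 2.72, 0.0]
contact_force: [0.4, -0.4, -0.2]
opening: 0.0158
grip_force: 39.1
```

Emit:
carry_out --pt "0 0 0 0.15 0.066 0 0.9" --pt "0 0 0 0.3 0.133 0 0.9" --pt "0 0 0 0.44 0.194 0 0.9" --pt "0 0 0 0.57 0.251 0 0.9" --pt "0 0 0 0.69 0.305 0 0.9"

```text
t: 38.3
tool_pos: [0.4824, 0.2938, 0.2917]
tool_rot: [-1.57, -2.721, 0.0]
contact_force: [0.3, -0.3, -0.5]
opening: 0.0157
grip_force: 39.1
```

Emit:
carry_out --pt "0 0 0 0 0 0.05 0.9" --pt "0 0 0 0 0 0.1 0.9" --pt "0 0 0 0 0 0.1 0.9" --pt "0 0 0 0 0 0.1 0.9" --pt "0 0 0 0 0 0.1 0.9"

```text
t: 38.8
tool_pos: [0.4836, 0.2907, 0.2624]
tool_rot: [1.573, 2.719, 0.001]
contact_force: [-0.2, -0.2, -0.8]
opening: 0.0157
grip_force: 39.2
```

Emit:
carry_out --pt "0 0 0 0 0 0 0.9" --pt "0 0 0 0 0 0 0.9" --pt "0 0 0 0 0 0 0.9" --pt "0 0 0 0 0 0 0.9" --pt "0 0 0 0 0 0 0.9"

```text
t: 39.3
tool_pos: [0.4831, 0.2917, 0.262]
tool_rot: [1.571, 2.721, 0.0]
contact_force: [-0.2, -0.5, -0.2]
opening: 0.016
grip_force: 39.2
```

```bash
python3 - <<'E'
from h import *
for k in range(2):
  d=get_image("wrist"); org,R=tool(d); o=get_obs(); print(org,o["tool_pos"])
rows([.4826,.292,.2025],np.radians(30))
E
```

```text
[0.48338088 0.29117385 0.26262154] [0.48308662 0.29174164 0.261949  ]
[0.48334409 0.29118319 0.26256688] [0.48304777 0.29174829 0.26186397]
turn [-0.  0. -0.] shift [ 0.0015 -0.0009  0.1979] angnow 30.0 q [ 0.41 -0.11  1.72 -0.    1.53 -0.11] t 39.4
```

Emit:
carry_out --pt "0 0 0 0.001 -0.001 0.05 0.9" --pt "0 0 0 0.001 -0.001 0.1 0.9" --pt "0 0 0 0.001 -0.001 0.15 0.9" --pt "0 0 0 0.001 -0.001 0.165 0.9" --pt "0 0 0 0.001 -0.001 0.165 0.9"

```text
t: 39.9
tool_pos: [0.4817, 0.2914, 0.2102]
tool_rot: [-1.57, -2.719, 0.005]
contact_force: [-0.6, 0.1, -1.2]
opening: 0.0155
grip_force: 39.2
```

Emit:
carry_out --pt "0 0 0 0 0 0 0.9" --pt "0 0 0 0 0 0 0.9" --pt "0 0 0 0 0 0 0.9" --pt "0 0 0 0 0 0 0.9" --pt "0 0 0 0 0 0 0.9"

```text
t: 40.4
tool_pos: [0.4828, 0.2919, 0.2128]
tool_rot: [1.571, 2.72, 0.001]
contact_force: [0.2, 0.5, -1.0]
opening: 0.0157
grip_force: 39.2
```

Emit:
carry_out --pt "0 0 0 0 0 0.006 0.9" --pt "0 0 0 0 0 0.012 0.9" --pt "0 0 0 0 0 0.018 0.9" --pt "0 0 0 0 0 0.018 0.9" --pt "0 0 0 0 0 0.018 0.9"

```text
t: 40.9
tool_pos: [0.4826, 0.2918, 0.2068]
tool_rot: [-1.571, -2.72, 0.0]
contact_force: [0.3, 1.0, -0.9]
opening: 0.0159
grip_force: 39.2
```

Emit:
carry_out --pt "0 0 0 0 0 0.006 0.9" --pt "0 0 0 0 0 0.006 0.9" --pt "0 0 0 0 0 0.006 0.9"

```text
t: 41.2
tool_pos: [0.4827, 0.2918, 0.2051]
tool_rot: [-1.571, -2.72, 0.0]
contact_force: [0.5, -0.2, -1.1]
opening: 0.0156
grip_force: 39.2
```

Emit:
carry_out --pt "0 0 0 0 0 0.005 0.9" --pt "0 0 0 0 0 0.005 0.9" --pt "0 0 0 0 0 0.005 0.9"

```text
t: 41.5
tool_pos: [0.4826, 0.2918, 0.2036]
tool_rot: [-1.571, -2.72, 0.0]
contact_force: [-0.0, -0.3, -1.4]
opening: 0.0155
grip_force: 39.2
```

Emit:
carry_out --pt "0 0 0 0 0 0.004 0.9" --pt "0 0 0 0 0 0.004 0.9" --pt "0 0 0 0 0 0.004 0.9"

```text
t: 41.8
tool_pos: [0.4826, 0.2918, 0.2024]
tool_rot: [-1.571, -2.72, 0.0]
contact_force: [-0.3, 0.1, -1.6]
opening: 0.0156
grip_force: 39.2
```

Emit:
carry_out --pt "0 0 0 0 0 0.003 0.9" --pt "0 0 0 0 0 0.003 0.9" --pt "0 0 0 0 0 0.003 0.9"

```text
t: 42.1
tool_pos: [0.4828, 0.2919, 0.2019]
tool_rot: [1.571, 2.72, 0.001]
contact_force: [1.0, 0.9, 0.5]
opening: 0.0157
grip_force: 39.3
```

Contact is at 201.9 mm against an expected 202.5. Releasing the lid and rising.

Emit:
carry_out --pt "0 0 0 0 0 0 0.4" --pt "0 0 0 0 0 0 0" --pt "0 0 0 0 0 0 0" --pt "0 0 0 0 0 0 0"

```text
t: 42.5
tool_pos: [0.4827, 0.2918, 0.2016]
tool_rot: [1.571, 2.721, -0.0]
contact_force: [0.8, -0.2, -0.8]
opening: 0.0427
grip_force: 0.0
```

Emit:
carry_out --pt "0 0 0 0 0 -0.03 0" --pt "0 0 0 0 0 -0.1 0" --pt "0 0 0 0 0 -0.2 0" --pt "0 0 0 0 0 -0.28 0" --pt "0 0 0 0 0 -0.33 0"

```text
t: 43.0
tool_pos: [0.4834, 0.2921, 0.304]
tool_rot: [1.57, 2.718, 0.005]
contact_force: [0.5, -0.0, 0.6]
opening: 0.0424
grip_force: 0.0
```

Emit:
carry_out --pt "0 0 0 -0.05 0 0 0" --pt "0 0 0 -0.1 0 0 0" --pt "0 0 0 -0.1 0 0 0" --pt "0 0 0 -0.1 0 0 0" --pt "0 0 0 -0.1 0 0 0"

```text
t: 43.5
tool_pos: [0.4973, 0.2655, 0.2993]
tool_rot: [-1.571, -2.719, 0.002]
contact_force: [-0.9, 0.4, 0.6]
opening: 0.0426
grip_force: 0.0
```

```bash
python3 - <<'E'
from h import *
d=get_image("wrist"); d=get_image("wrist"); org,R=tool(d); o=get_obs(); print(org,o["tool_pos"],o["contact_force"],o["t"])
g=cv2.cvtColor(d["img"],6); c=wproj(d,[.4826,.292,.211])
x0,y0=(c-30).astype(int); n,l,st,ce=cv2.connectedComponentsWithStats((g[y0:y0+60,x0:x0+60]<45).astype(np.uint8)); k=st[1:,4].argmax()+1
print("button",ce[k]+[x0,y0],st[k],c,wplane(d,ce[k]+[x0,y0],.211))
a=np.linspace(0,6.28,200); P=np.array([wproj(d,[.4826+.0355*np.cos(t),.292+.0355*np.sin(t),zz]) for t in a for zz in (.156,.164)]); print("pred",P.min(0),P.max(0))
for v in range(int(P[:,1].min())-12,int(P[:,1].max())+20,4): print(v,int(c[0])-76,''.join(" .:-=+*#%@"[min(9,g[v,u]//20)] for u in range(int(c[0])-76,int(c[0])+76,2)))
E
```

```text
[0.49771261 0.26523796 0.30023735] [0.49739605 0.26590393 0.29991105] [ 0.70912232  0.60966413 -1.22838576] 43.6
button [318.76767677 168.50757576] [ 20  19  23  22 396] [318.35543128 169.99977727] [0.48229496 0.29315591 0.211     ]
pred [279.35471033 120.91906771] [357.26175939 197.89984507]
108 242 %%%##%%%%%%######%%%%%%%%%%%%%%%%#%%#%#####%%%%%%%%%%%%%%%%%%%%%%%%%#%##%#%%
112 242 %%%%%%%%#####%%###%%%%%%%%%#%%##***+*+++****#%%%%##%%%%##%%%%%#%#%%#%#%#%%%%
116 242 %%%%%%%####%#%####%%%#%%%%%#***********+**+******%%%%%%%%#%%%%#%#%%%%#%%%%#%
120 242 %%%%%%%##%%%%#%%##%%%%%#*****************+#+*******#%%#%%%#%##%%%%%%%%%%%%#%
124 242 %%%%%%####%%#%%#%%%%%%********++*********#*+++=*******%%%#%%%%##%%%%#%%%%%#%
128 242 %%%%%%###%#%%#####%%#***************************+++****#%#%#%%%#%%%%##%%##%%
132 242 %#######%%%%########*****#*******#*++++++++*******#+*****%%%%#%%%#%%%%##%#%%
136 242 %######%%%%%###%###+************+=:---------=++******+***#%%%###%#%%#%%%%%#%
140 242 %%%%%%%%%%%%%%%%%#************--========--------++****++**#%%%%%%%%#######%%
144 242 #%#%#%%%%%%%%%%%%#**********-====
[... 873 characters left out ...]
##%%#%##%%%%%%####%#
188 242 %%%%%%%%%%%#%%%%%%%%%%%%%##********+======+*####***##%######%#%%%%%##%%%%%%#
192 242 %%%%%%%%%%%%%%%#%%%%%%%%%%%%#************#*#*****%%#####**#%%%%#%%#%%%%%%###
196 242 %%%%%%%%%%%%%%%%%%%%%%%%%%%%%%%#**#******#**##%###################%#%%%%%%%%
200 242 %#%%%%%%%%%%%%%%%%%%%%%%%%%%########%%%%%%%%%#%####%#########%%#%#%%%%%%%#%%
204 242 %%%%%##%%%%%%%%%%%%%%%%%%%%%##%%%%%%%%%##%%#%%#####%%%%#%%%###%%%##%#%%#%##%
208 242 %%%#%%%%%%%%%%%%%%%%%%%%%%%#%%%#%%%#%%%%##%#######%%%%#%%%%##%#%%%%####%###%
212 242 %%%#%%%%%%%%%%%%%%%%%%%%%%%%%#%%#%%%%%##%#########%#%##%%%#%####%%%%%%###%##
216 242 %%%%%%%##%%%%%##%%%%%%#%%%##%%%%%%#%#%#%##%#######%%%%%%%%#%###%%%%#%%%###%#
```

The button is within about 1 mm of its predicted place, so the lid is seated and level, and the robot is clear of everything. I'm handing the job in.

```bash
python3 -c "
from station import *
print(finish_job())"
```

```text
the job is handed in; nothing more can be done
None
```

I stacked the plate, cup, press and lid on the mug in order, releasing each part before fetching the next, and handed the job in at about 44 s; the system gave no verdict, but contact heights and camera checks put each part in its place.

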